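# Reload and pin the laundry-card cassette

### The arm

A 7-joint arm with a two-finger parallel gripper is mounted at the origin on the work surface. World frame = base frame: x ahead of the robot, y to its left, z up, the work surface at z = 0. Lengths are in m, angles in rad, forces in N, time in s.
With the tool pointing down it reaches from about 0.4 to 0.925 m from the base axis. Payload 5.6 kg.
Tool frame: the origin (TCP) lies between the finger pads; the fingertips stand 11 mm ahead of it and the grasp point (between the pads) lies 8 mm behind it (manip.nose_length is the distance from the TCP to the fingertips, in m); z points along the fingers, y is the line along which they close (so a half turn about z gives the same grasp; the last joint's range is limited). The gripper opens to 85 mm and grips with 20 to 120 N. Pads are 22 mm wide; open, the fingers measure 114 mm over their backs; the gripper's body (76 mm by 85 mm) begins 54 mm behind the grasp point. The pads swing forward as they close: fully open they stand 13 mm farther back than shut.
Start: joints at [1.19, 0.468, -0.012, 1.603, 0.006, 1.071, -0.056], TCP at [0.215, -0.613, 0.213] pointing down, gripper open.
Joint ranges: [-2.53, 2.53], [-0.31, 2.02], [-1.57, 1.55], [0.28, 2.44], [-1.29, 4.43], [0.15, 1.84], [-2.92, 2.92]. Speed limits (rad/s): [2.57, 2.57, 3.14, 3.14, 3.14, 3.14, 3.14].

### API

Orientations are given as a unit quaternion [x, y, z, w].
In Python, from rig import manip gives the robot as it stands.
- The arm moves only by the tool arm_command, never from a script. Its argument "moves" is a list of rows, each a list of 7 numbers: the shift along the tool's x, y, z in cm, then the turn, a rotation vector about the tool's x, y, z in rad, then the opening, from 0 (shut) to 1 (fully open). In form: [[dx, dy, dz, rx, ry, rz, gripper], ...]. A call has 1 to 20 rows; each row is the pose to reach, as a shift and turn from the pose commanded when the call began, along the tool's axes at that moment; what a row does not reach only later rows make up. A row lasts 1/8 s, in which the tool goes at most 62.5 mm and 10.7 degrees, less where a joint would pass 70% of its speed; a pose out of reach is approached as far as the arm can. A call with a gripper value outside its range is refused whole. The fingers move at their own pace and stop on an object; "newtons" is the grip in N (left out, the last holds). Time passes only in rows, so rows that repeat a pose let the fingers close. It gives the time, the measured TCP pose, the force, the opening and the grip force at its end, in the units of the state.
- manip.get_obs(): the state, without advancing time (a new reading comes with each control period).
- manip.snapshot(name): name is "scene" or "top" or "wrist"; returns a dict with "frame" (420x560x3 uint8, blue, green, red), "mtx" (3x3 intrinsics, pixels), "cam_to_world" (4x4, takes a point from camera to world coordinates). Camera axes: x right, y down, z forward; pixel columns grow to the right and rows downward; lengths in m; the calibration is good to about 2 mm. A picture is of the moment at which its call begins. There is no depth.
- manip.close_job(): hands the job in; it is judged then, once.
The state is a dict: "clock": time; "qpos": joint angles; "dq": joint speeds; "joint_efforts": joint torques, N m; "position": TCP position; "orientation": TCP orientation; "contact_force": force on the tool from outside, world axes, zero at the start; "moment": the same for the moment, N m; "opening": finger opening in m; "finger_force": force on a finger pad.
Only numpy, scipy, OpenCV 4.12 (cv2) and the standard library are available. Lean on these libraries where they do the work, as an engineer would, in place of code of your own. Each camera call takes 0.05 s, during which the arm holds its last target. There are 200 camera calls.

### The job

Reload the two-bay card cassette of the laundry-card dispenser: draw the red pin out of the lock bar, swing the bar right back clear of the bays, and lay every pack of cards on the counter flat in the bay of its own colour, two of a colour one upon the other. Then swing the bar fully shut and push the red pin back through bar and lug until it clicks fully home. Leave the jug, the pail and the tape roll where they stand.

Things in the scene. Friction and masses are not known exactly. Their poses are not given: they have to be found in the camera images.
- cassette: Fixed aluminium card cassette with two snug open bays in a row along its y. Origin under its middle on the counter, z up. Along y (mm): +115 pivot of the lock bar, +47.7 orange bay, -47.7 blue bay, -115 lug with the lock hole, -156 stowing block. All below z = 62 but the bar's grip post and the pin's knob. End walls (4 mm) and the wall between the bays (5 mm) are plain and rise to z = 54.
- bay_blue (a point): Middle of the floor (12 mm above the counter) of the bay with blue floor and lips, at the lug's end; axes as the cassette's. 58 mm (x) by 90.5 mm (y) inside, some 2 mm of play round a pack. Its long walls (4 mm, normal to x) rise to z = 48 over the counter, with lips flaring outward to z = 55; each has a finger slot 38 mm wide, centred, open from floor to top and through the wall.
- bay_orange (a point): Middle of the floor of the bay with orange floor and lips, at the pivot's end; built just like the blue bay, axes as the cassette's.
- lock_bar (a joint): Flat steel lock bar, 28 mm wide, 5 mm thick (z = 56.5 to 61.5 mm), over both bays. Turns level about the pivot and stays where left (friction about 0.06 N m). 0 = shut on its stop along the cassette's -y, its end hole (14 mm, 230 mm from the pivot) over the lug's; grows as it swings toward the cassette's +x (anticlockwise from above), to 1.75 rad.
- bar_hinge (a point): On the pivot axis, at the level of the bar's upper face (61.5 mm above the counter).
- bar_grip (a point): Middle of the top of the black round grip post on the bar: 16 mm in diameter, 30 mm tall above the bar's upper face, 125 mm from the pivot.
- lock_hole (a point): Centre of the lock hole (14 mm) at the level of the bar's upper face; the hole goes straight down through the shut bar and 12 mm of lug, and two spring balls below catch the pin. The pin's origin is here when it is fully home.
- stow_hole (a point): Mouth of a plain upright hole, 14 mm wide and 34 mm deep, in the stowing block outside the lug, 44 mm above the counter: a place to stand the pin meanwhile (then the pin's origin is here). No detent in it.
- pin: Red detent pin, at first home in the lock hole. Knob 22 mm wide, 32 mm tall; under it a steel shank 12 mm wide, necked at 20 to 27 mm, with ball end, 36.5 mm long. Origin on the axis at the knob's underside, z up through the knob. About 60 g. Drawing it out or clicking it in takes roughly 10 N along its axis; its own weight leaves it about 12 mm short of home on the spring balls.
- blue_a: Pack of blue laundry cards held by a white paper band, one rigid block 86 mm (x) by 54 mm (y) by 19 mm (z), about 125 g; origin in its middle. Either face may be up. Absent in some runs.
- blue_b: Second blue pack, same size. Absent in some runs.
- orange_a: Pack of orange laundry cards, same size, banded alike; origin in its middle. Absent in some runs.
- orange_b: Second orange pack, same size. Absent in some runs.
- detergent: Bystander: blue detergent jug with white cap, 75 by 105 mm, 180 mm tall; origin under it.
- pail: Bystander: steel pail, 110 mm wide at the rim, 110 mm tall; origin under it.
- tape: Bystander: yellow roll of packing tape lying flat, 100 mm in diameter, 48 mm tall; origin under it.

How it is judged:
By the outcome, as a careful person would: the job done as asked, in the order asked, and still so for the second after the job is handed in, with the robot touching nothing.
Of blue_a, blue_b, orange_a, orange_b only 2 to 4 are there at a start; the rules pass over those that are not, and their reading is None.
At some moment in a run one of blue_a, blue_b, orange_a, orange_b may be knocked a few centimetres aside while the robot is not near it.
It also fails if it takes over 210 s, if anything falls off the work surface, if the arm or the gripper's body presses on something with over 40 N, if the wrist force passes 120 N, or if a joint passes its speed limit or range.

## Working session

There is one attempt and no reset: what is moved stays moved. The work goes in short steps, Python scripts to look and compute and a tool call to move; the robot and the scene stay as the last step left them, time stands still between calls to the robot, and variables do not carry over. Pictures are saved under pics/ and viewed, at most 14 in all, crops included, and the job is handed in when it is done.

Besides the shell and the picture viewer there is one more tool, called after "Call:" by a JSON object that holds its "method" and its "body", one argument or row to a line. arm_command: Moves the arm, as the interface text tells. Its arguments: {"type":"object","properties":{"moves":{"type":"array","items":{"type":"array","items":{"type":"number"}}},"newtons":{"type":"number"}},"required":["moves"]}

```bash
mkdir -p pics; ls
python3 - <<'E'
from rig import manip
import cv2
o=manip.get_obs();print({k:(v if not hasattr(v,'round') else v) for k,v in o.items()}, manip.nose_length)
for n in("top","scene"):
    s=manip.snapshot(n);cv2.imwrite(f'pics/{n}0.png',s['frame']);print(n,s['mtx'],s['cam_to_world'])
E
```

```text
pics
{'clock': 0.0, 'qpos': array([ 1.19003315,  0.4684053 , -0.01162856,  1.60366092,  0.00600793,
        1.07142302, -0.05627059]), 'dq': array([-7.78941063e-05, -3.33885609e-04, -5.37078718e-05, -1.51919205e-03,
       -1.94461357e-04,  3.56181963e-04, -9.78206199e-05]), 'joint_efforts': array([-4.22416242e-04, -5.32384157e+01,  2.11113790e-02, -2.51301795e+01,
        1.13566380e-02,  7.85620243e-03, -8.63455568e-06]), 'position': array([ 0.21513376, -0.6127064 ,  0.21170471]), 'orientation': array([ 9.85773575e-01,  1.68076148e-01, -2.17137544e-04, -9.05273561e-04]), 'contact_force': array([ 0.53628023,  0.52518991, -0.63525896]), 'moment': array([0.01011577, 0.06463958, 0.00182444]), 'finger_force': 0.0, 'opening': 0.08581091284405754} 0.011
top [[421.74486175   0.         277.36390685]
 [  0.         421.74486175 204.1882325 ]
 [  0.           0.           1.        ]] [[-0.0989858  -0.97195069  0.21333931  0.28250148]
 [-0.99506119  0.09827989 -0.01393892 -0.00347119]
 [-0.00741902 -0.21366542 -0.97687873  1.14120665]
 [ 0.          0.          0.          1.        ]]
scene [[420.16688284   0.         285.03303553]
 [  0.         420.16688284 204.66704805]
 [  0.           0.           1.        ]] [[-0.74821049  0.47846469 -0.45962224  1.00520032]
 [ 0.66342338  0.53213313 -0.52602638  0.56711764]
 [-0.00710483 -0.6985026  -0.71557225  0.89136256]
 [ 0.          0.          0.          1.        ]]
```

View pics/top0.png

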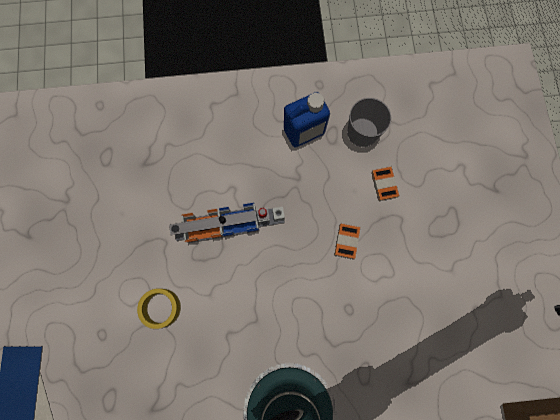

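View pics/scene0.png

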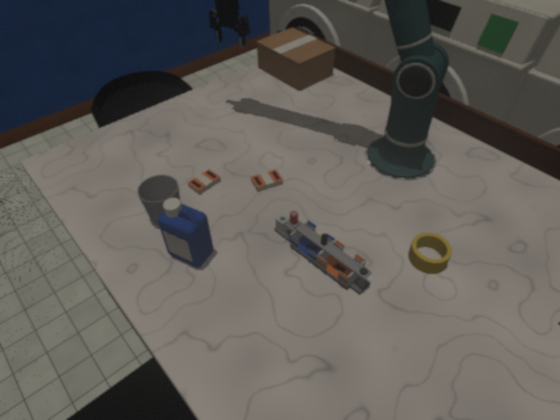

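The top view shows two orange packs, at about (348,241) and (385,183), and no blue ones. The cassette runs from the pivot at (175,228) to the pin at (263,212) and the stow block at (279,214). The jug is at (307,120), the pail at (368,122) and the tape at (158,309).

```bash
cat > h.py <<'E'
import numpy as np, cv2
from rig import manip
from scipy.spatial.transform import Rotation as R
def ray(s,uv):
    d=np.linalg.inv(s['mtx'])@np.r_[uv,1.]; M=s['cam_to_world']; return M[:3,3],M[:3,:3]@d
def onz(s,uv,z):
    c,d=ray(s,uv); return c+d*(z-c[2])/d[2]
def proj(s,p):
    M=s['cam_to_world']; q=s['mtx']@(M[:3,:3].T@(np.asarray(p)-M[:3,3])); return q[:2]/q[2]
def mask(f,lo,hi): return cv2.inRange(cv2.cvtColor(f,cv2.COLOR_BGR2HSV),lo,hi)
ORANGE=((6,140,60),(18,255,255)); BLUE=((105,140,40),(130,255,255))
def blobs(m,amin=15):
    n,l,st,c=cv2.connectedComponentsWithStats(m); return [(c[i],st[i]) for i in range(1,n) if st[i,4]>=amin]
def rect(s,m,z):
    """min-area rectangle (on plane z) of a pixel mask: centre, long axis angle, sizes"""
    ys,xs=np.nonzero(m); P=np.array([onz(s,(x,y),z)[:2] for x,y in zip(xs,ys)],np.float32)
    (c,wh,a)=cv2.minAreaRect(P*1000); a=np.radians(a)
    if wh[0]<wh[1]: a+=np.pi/2; wh=wh[::-1]
    return np.array(c)/1000,(a+np.pi/2)%np.pi-np.pi/2,wh
def totool(target, yaw=None):
    """shift (cm, tool axes) and turn to reach TCP target, from measured pose; yaw = world angle of tool y line"""
    o=manip.get_obs(); r=R.from_quat(o['orientation']); d=r.inv().apply(np.asarray(target)-o['position'])*100
    out=[d.round(2)]
    if yaw is not None:
        best=None
        for k in(0,np.pi):
            y=np.array([np.cos(yaw+k),np.sin(yaw+k),0]); z=np.array([0,0,-1.]); x=np.cross(y,z)
            rv=(r.inv()*R.from_matrix(np.c_[x,y,z])).as_rotvec()
            out.append(rv.round(3))
    print(*out, 'q7',o['qpos'][6].round(2))
E
python3 - <<'E'
from h import *
t=manip.snapshot('top');f=t['frame']
for n,c in(('or',ORANGE),('bl',BLUE)):
    for c,s in blobs(mask(f,*c)): print(n,c.round(1),s)
red=mask(f,(0,90,40),(5,255,255))|mask(f,(170,90,40),(180,255,255))
print('red',[(c.round(1),s[4]) for c,s in blobs(red,5)])
for name,uv,z in(('pivot',(175,228.5),.0615),('pin',(263,211),.0935),('post',(222,219),.0915),('stow',(279,213),.044),('jug',(307,120),.09),('pail',(368,122),.11),('tape',(158,309),.048)):
    print(name,onz(t,uv,z).round(4))
m=mask(f,*ORANGE)
for x0,x1,y0,y1 in((325,370,215,265),(365,405,160,205)):
    k=np.zeros_like(m);k[y0:y1,x0:x1]=m[y0:y1,x0:x1];print(rect(t,k,.019))
cv2.imwrite('pics/c1.png',cv2.resize(f[190:255,155:300],None,fx=5,fy=5,interpolation=cv2.INTER_CUBIC))
E
```

```text
or [382.5 173.2] [372 167  22  13 149]
or [387.7 192.4] [377 186  22  14 165]
or [211.6 210.1] [207 209  10   4  22]
or [187.2 214.2] [182 213  11   4  24]
or [201.5 217.6] [187 215  31   6  48]
or [348.9 230.5] [339 224  21  14 160]
or [203.3 234.2] [185 228  36  14 262]
or [345.2 250.7] [335 244  22  15 180]
bl [302. 119.] [ 285   96   45   51 1140]
bl [247.9 204.1] [244 203   9   3  16]
bl [223.4 208.2] [219 207  10   3  16]
bl [236.  211.8] [221 209  32   7  39]
bl [239.5 228. ] [223 222  35  14 248]
bl [ 18.7 382.1] [   0  347   42   73 2698]
red [(array([262.1, 212.6]), np.int32(44))]
pivot [0.4808 0.2516 0.0615]
pin [0.4974 0.0196 0.0935]
post [0.4877 0.1248 0.0915]
stow [ 0.4979 -0.0211  0.044 ]
jug [ 0.7328 -0.1198  0.09  ]
pail [ 0.7024 -0.2753  0.11  ]
tape [0.2823 0.3072 0.048 ]
(array([ 0.40989551, -0.19478941]), np.float64(-0.29810240135661914), (85.3005142211914, 54.742794036865234))
(array([ 0.55716461, -0.31885403]), np.float64(0.09811366752242057), (86.61429595947266, 57.21385955810547))
```

View pics/c1.png

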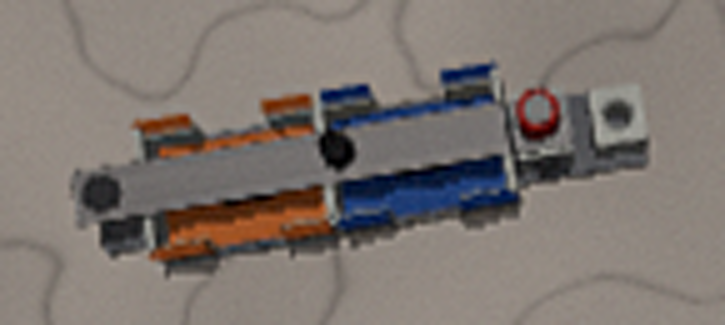

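Run:
```python
from h import *
s=manip.snapshot('wrist');r=R.from_quat(manip.get_obs()['orientation'])
M=s['cam_to_world'];print('cam in tool',r.inv().apply(M[:3,3]-manip.get_obs()['position']).round(3),(r.inv().as_matrix()@M[:3,:3]).round(2),s['mtx'][0,0])
totool((.49,.03,.30),.07)
```

```text
cam in tool [ 0.069 -0.001 -0.16 ] [[-0.   -0.96 -0.27]
 [ 1.   -0.    0.  ]
 [-0.   -0.27  0.96]] 328.3094586884014
[ 47.23 -51.57  -8.74] [-1.000e-03 -1.000e-03 -1.303e+00] [-1.000e-03  1.000e-03  1.839e+00] q7 -0.06
```

Call:
{"method": "arm_command", "body": {
  "moves": [
    [47.2, -51.6, -8.7, 0, 0, -1.3, 1],
    [47.2, -51.6, -8.7, 0, 0, -1.3, 1],
    [47.2, -51.6, -8.7, 0, 0, -1.3, 1],
    [47.2, -51.6, -8.7, 0, 0, -1.3, 1],
    [47.2, -51.6, -8.7, 0, 0, -1.3, 1],
    [47.2, -51.6, -8.7, 0, 0, -1.3, 1],
    [47.2, -51.6, -8.7, 0, 0, -1.3, 1],
    [47.2, -51.6, -8.7, 0, 0, -1.3, 1],
    [47.2, -51.6, -8.7, 0, 0, -1.3, 1],
    [47.2, -51.6, -8.7, 0, 0, -1.3, 1],
    [47.2, -51.6, -8.7, 0, 0, -1.3, 1],
    [47.2, -51.6, -8.7, 0, 0, -1.3, 1],
    [47.2, -51.6, -8.7, 0, 0, -1.3, 1],
    [47.2, -51.6, -8.7, 0, 0, -1.3, 1],
    [47.2, -51.6, -8.7, 0, 0, -1.3, 1]
  ]
}}

```text
clock: 2.08
position: [0.4894, 0.0284, 0.2995]
orientation: [0.684, 0.73, -0.0, 0.0]
contact_force: [0.4, 0.3, -0.3]
opening: 0.0853
finger_force: 0.0
```

Run:
```python
from h import *
s=manip.snapshot('wrist');f=s['frame'];cv2.imwrite('pics/w1.png',f)
red=mask(f,(0,90,40),(5,255,255))|mask(f,(170,90,40),(180,255,255))
print('red',[(c.round(1),q) for c,q in blobs(red,15)])
```

```text
red [(array([283.7, 185.2]), array([275, 175,  19,  24, 213], dtype=int32))]
```

View pics/w1.png

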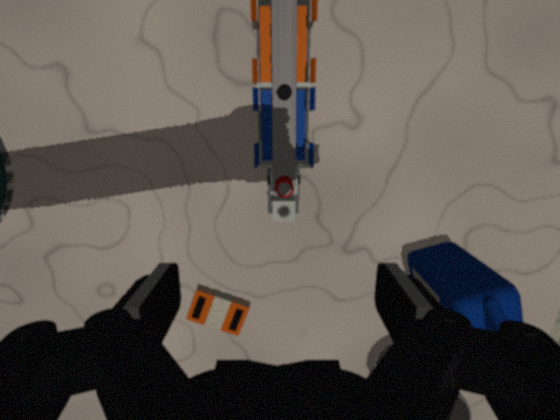

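The wrist view shows the cassette running up the picture: the post is at (284,92), the pin knob at (284,185) and the stow hole at (284,211). The near pack is at (218,311).

Run:
```python
from h import *
s=manip.snapshot('wrist');f=s['frame']
for n,uv,z in(('pintop',(284,183.5),.0935),('pinmid',(283.7,186.5),.0775),('stow',(284,211),.044),('post',(284,92),.0915)): print(n,onz(s,uv,z).round(4))
t=manip.snapshot('scene');f=t['frame']
red=mask(f,(0,90,40),(5,255,255))|mask(f,(170,90,40),(180,255,255))
for c,q in blobs(red,10): print(c.round(1),q,onz(t,c,.0775).round(4))
for n,p in(('pin',onz(s,(283.7,186.5),.0775)),): print(proj(t,p))
# cassette side edges: blue/orange lips in wrist image
f=s['frame']
for c in(ORANGE,BLUE):
    for b,q in blobs(mask(f,*c),15):
        if q[1]<200 and 240<b[0]<330: print(b.round(1),q,onz(s,b,.053).round(4))
```

```text
pintop [0.497  0.0257 0.0935]
pinmid [0.4974 0.0189 0.0775]
stow [ 0.5012 -0.0209  0.044 ]
post [0.4903 0.1235 0.0915]
[293.2 219. ] [290 214   7  10  49] [0.5013 0.0223 0.0775]
[293.38948    217.52654989]
[253.1  10.3] [251   0   5  23 108] [0.4511 0.2084 0.053 ]
[314.    9.8] [312   0   5  22 103] [0.5178 0.2132 0.053 ]
[264.9  42.6] [259   5  12  77 861] [0.4657 0.1772 0.053 ]
[301.5  42.3] [296   5  12  77 758] [0.5068 0.18   0.053 ]
[254.4  70.4] [252  59   6  24 110] [0.4552 0.1473 0.053 ]
[312.5  69.8] [310  59   6  23 107] [0.5219 0.1523 0.053 ]
[255.1  99.3] [253  89   5  21  72] [0.4575 0.1159 0.053 ]
[311.6  99. ] [310  89   4  20  75] [0.5238 0.1205 0.053 ]
[266.2 124.2] [261  90  11  70 659] [0.472  0.0885 0.053 ]
[300.3 124.3] [296  90  10  70 559] [0.5129 0.0909 0.053 ]
[256.3 154.7] [255 144   4  23  77] [0.4619 0.0514 0.053 ]
[310.5 153.3] [309 144   5  21  75] [0.5282 0.0574 0.053 ]
```

Call:
{"method": "arm_command", "body": {
  "moves": [
    [-1.0, 0.75, 6, 0, 0, 0, 0.6],
    [-1.0, 0.75, 12, 0, 0, 0, 0.6],
    [-1.0, 0.75, 18, 0, 0, 0, 0.6],
    [-1.0, 0.75, 18, 0, 0, 0, 0.6]
  ]
}}

```text
clock: 2.72
position: [0.4944, 0.0199, 0.1162]
orientation: [0.683, 0.73, -0.003, -0.004]
contact_force: [-0.0, -0.4, 0.7]
opening: 0.0511
finger_force: 0.0
```

Run:
```python
from h import *
totool((.4975,.0187,.077),.069)
s=manip.snapshot('wrist');f=s['frame'];cv2.imwrite('pics/w2.png',f)
red=mask(f,(0,90,40),(5,255,255))|mask(f,(170,90,40),(180,255,255))
for c,q in blobs(red,15): print(c.round(1),q,onz(s,c,.0775).round(4))
```

```text
[-0.15  0.34  3.92] [-0.009 -0.001 -0.002] [-2.000e-03  1.500e-02  3.139e+00] q7 -0.34
[283.1 227.6] [266 209  36  46 850] [0.4973 0.0215 0.0775]
```

View pics/w2.png

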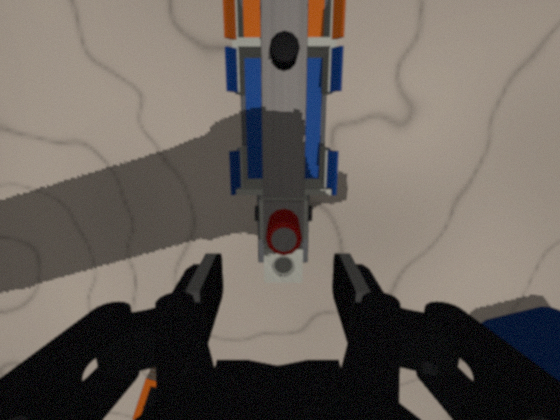

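The knob top is near (284,238), centred between the fingers, with the stow hole at (284,265).

Call:
{"method": "arm_command", "body": {
  "moves": [
    [-0.1, 0.2, 2, 0, 0, 0, 0.6],
    [-0.1, 0.2, 3.8, 0, 0, 0, 0.6],
    [-0.1, 0.2, 3.8, 0, 0, 0, 0.6],
    [-0.1, 0.2, 3.8, 0, 0, 0, 0.6]
  ]
}}

```text
clock: 3.28
position: [0.5003, 0.0197, 0.0821]
orientation: [0.683, 0.73, 0.0, 0.0]
contact_force: [0.1, 0.1, 0.2]
opening: 0.0514
finger_force: 0.0
```

Run:
```python
from h import *
totool((.4975,.0187,.077),.069)
s=manip.snapshot('wrist');f=s['frame']
red=mask(f,(0,90,40),(5,255,255))|mask(f,(170,90,40),(180,255,255))
for c,q in blobs(red,15): print(c.round(1),q,onz(s,c,.0775).round(4))
print(proj(s,(.4975,.0187,.0935)))
```

```text
[-0.09 -0.29  0.51] [ 0.001  0.    -0.002] [ 0.00e+00 -1.00e-03  3.14e+00] q7 -0.39
[272.4 247.1] [ 251  223   43   58 1305] [0.4972 0.0215 0.0775]
[272.33122916 264.68990744]
```

Call:
{"method": "arm_command", "body": {
  "moves": [
    [-0.1, -0.3, 0.4, 0, 0, 0, 0.6],
    [-0.1, -0.3, 0.4, 0, 0, 0, 0.6],
    [-0.1, -0.3, 0.4, 0, 0, 0, 0.1],
    [-0.1, -0.3, 0.4, 0, 0, 0, 0.1],
    [-0.1, -0.3, 0.4, 0, 0, 0, 0.1],
    [-0.1, -0.3, 0.4, 0, 0, 0, 0.1],
    [-0.1, -0.3, 0.4, 0, 0, 0, 0.1]
  ],
  "newtons": 60
}}

```text
clock: 4.2
position: [0.497, 0.0184, 0.0777]
orientation: [0.683, 0.73, -0.0, -0.0]
contact_force: [1.1, 1.2, -0.2]
opening: 0.0087
finger_force: 0.0
```

Run:
```python
from h import *
s=manip.snapshot('wrist');f=s['frame'];cv2.imwrite('pics/w3.png',f)
print(proj(s,(.4975,.0187,.0935)),proj(s,manip.get_obs()['position']))
t=manip.snapshot('scene');cv2.imwrite('pics/s3.png',cv2.resize(t['frame'][170:300,220:400],None,fx=4,fy=4))
```

```text
[279.13269325 266.57432867] [277.99290105 253.85903864]
```

View pics/w3.png

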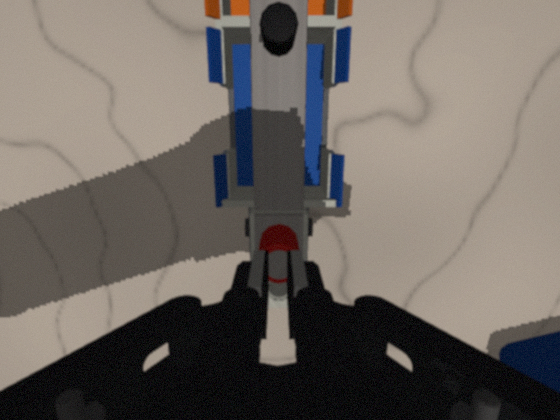

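View pics/s3.png

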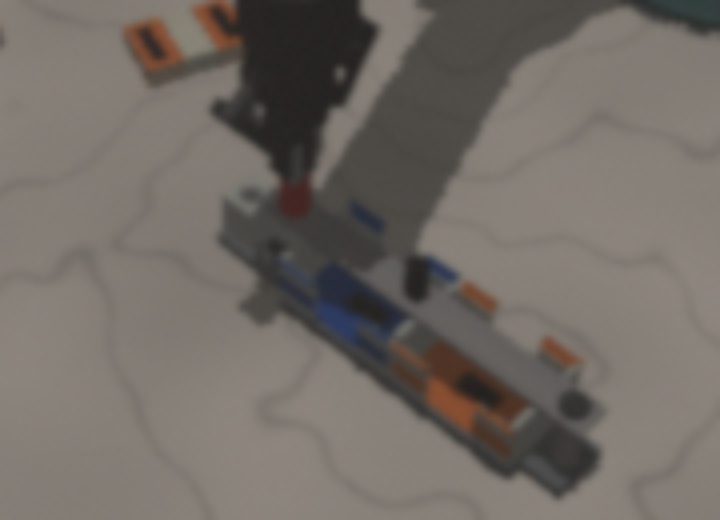

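Run:
```python
from h import *
s=manip.snapshot('wrist');t=manip.snapshot('scene')
o=manip.get_obs();print(o['position'],o['contact_force'],o['opening'],o['finger_force'])
for z in(.0615,.0935):
  for dy in(-.011,0,.011): print(z,dy,proj(s,(.4975,.0187+dy,z)).round(0),proj(t,(.4975,.0187+dy,z)).round(1))
p=o['position']
for dz in(0,-.011,.008,.02): print('tool',dz,proj(s,p+[0,0,dz]).round(0),proj(t,p+[0,0,dz]).round(1))
f=s['frame']
red=mask(f,(0,90,40),(5,255,255))|mask(f,(170,90,40),(180,255,255))
print([(c.round(1),q) for c,q in blobs(red,15)])
f=t['frame']
red=mask(f,(0,90,40),(5,255,255))|mask(f,(170,90,40),(180,255,255))
print([(c.round(1),q) for c,q in blobs(red,10)])
```

```text
[0.49703555 0.01841968 0.07767053] [ 0.30585403  0.27183751 -0.10556687] 0.008214082651043118 0.0
0.0615 -0.011 [278. 260.] [290.5 219.3]
0.0615 0 [279. 242.] [293.3 221.6]
0.0615 0.011 [280. 224.] [296.1 223.9]
0.0935 -0.011 [278. 287.] [290.5 211.1]
0.0935 0 [279. 267.] [293.4 213.3]
0.0935 0.011 [281. 245.] [296.2 215.7]
tool 0 [278. 254.] [293.4 217.3]
tool -0.011 [278. 246.] [293.4 220.1]
tool 0.008 [278. 260.] [293.4 215.2]
tool 0.02 [278. 271.] [293.4 212.1]
[(array([278.4, 238.9]), array([259, 223,  40,  31, 883], dtype=int32)), (array([276.9, 279.8]), array([268, 276,  20,   8,  86], dtype=int32))]
[(array([293.4, 219.4]), array([290, 215,   7,   9,  48], dtype=int32))]
```

Call:
{"method": "arm_command", "body": {
  "moves": [
    [0, 0, 0.2, 0, 0, 0, 0.1],
    [0, 0, 0.4, 0, 0, 0, 0.1],
    [0, 0, 0.4, 0, 0, 0, 0.1]
  ]
}}

```text
clock: 4.78
position: [0.4982, 0.0185, 0.075]
orientation: [0.683, 0.73, 0.0, 0.001]
contact_force: [-2.7, -0.7, 13.4]
opening: 0.0084
finger_force: 6.3
```

Call:
{"method": "arm_command", "body": {
  "moves": [
    [0, -0.05, -1, 0, 0, 0, 0.1],
    [0, -0.05, -1, 0, 0, 0, 0.6],
    [0, -0.05, -1, 0, 0, 0, 0.6],
    [0, -0.05, -1, 0, 0, 0, 0.6],
    [0, -0.05, -1, 0, 0, 0, 0.6],
    [0, -0.05, 0.5, 0, 0, 0, 0.6],
    [0, -0.05, 1.5, 0, 0, 0, 0.6],
    [0, -0.05, 2.2, 0, 0, 0, 0.6],
    [0, -0.05, 2.2, 0, 0, 0, 0.6],
    [0, -0.05, 2.2, 0, 0, 0, 0.6]
  ],
  "newtons": 60
}}

```text
clock: 6.02
position: [0.4967, 0.0185, 0.0517]
orientation: [0.683, 0.73, 0.0, 0.0]
contact_force: [-0.1, -0.6, -0.4]
opening: 0.0509
finger_force: 0.0
```

Run:
```python
from h import *
s=manip.snapshot('wrist');t=manip.snapshot('scene')
a=s['frame'][150:400,150:430];b=cv2.resize(t['frame'][180:250,260:340],(286,250))
cv2.imwrite('pics/m4.png',np.hstack([a,b]))
```

```text
(no output)
```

View pics/m4.png

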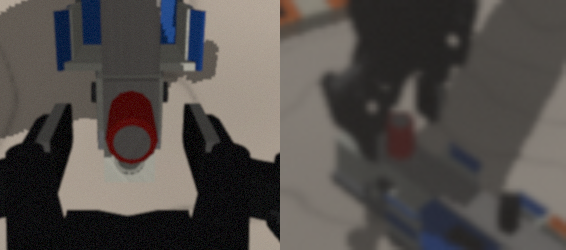

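The knob top is at about (282,293), standing between the open fingers; TCP z is 0.052 there. The real fingertips lie roughly 28 mm behind nominal along tool z, by touch and by picture alike.

Call:
{"method": "arm_command", "body": {
  "moves": [
    [0, 0.08, 0.1, 0, 0, 0, 0.6],
    [0, 0.08, 0.1, 0, 0, 0, 0.1],
    [0, 0.08, 0.1, 0, 0, 0, 0.1],
    [0, 0.08, 0.1, 0, 0, 0, 0.1],
    [0, 0.08, 0.1, 0, 0, 0, 0.1],
    [0, 0.08, 0.1, 0, 0, 0, 0.1]
  ],
  "newtons": 60
}}

```text
clock: 6.88
position: [0.4977, 0.0184, 0.0509]
orientation: [0.683, 0.73, 0.0, 0.0]
contact_force: [-0.2, -0.2, 3.8]
opening: 0.02
finger_force: 58.6
```

Call:
{"method": "arm_command", "body": {
  "moves": [
    [0, 0, -0.5, 0, 0, 0, 0.1],
    [0, 0, -1, 0, 0, 0, 0.1],
    [0, 0, -2, 0, 0, 0, 0.1],
    [0, 0, -3.5, 0, 0, 0, 0.1],
    [0, 0, -5, 0, 0, 0, 0.1],
    [0, 0, -5, 0, 0, 0, 0.1],
    [-2, 0, -5, 0, 0, 0, 0.1],
    [-4.1, 0, -5, 0, 0, 0, 0.1],
    [-4.1, 0, -5, 0, 0, 0, 0.1],
    [-4.1, 0, -5, 0, 0, 0, 0.1]
  ]
}}

```text
clock: 8.12
position: [0.4998, -0.0217, 0.1006]
orientation: [0.683, 0.731, 0.0, -0.0]
contact_force: [0.7, 0.5, -0.8]
opening: 0.0202
finger_force: 61.1
```

Run:
```python
from h import *
totool((.5005,-.0223,.1009),.069)
s=manip.snapshot('wrist');t=manip.snapshot('scene')
f=s['frame']
red=mask(f,(0,90,40),(5,255,255))|mask(f,(170,90,40),(180,255,255))
print([(c.round(1),q) for c,q in blobs(red,15)],proj(s,(.5005,-.0223,.044)))
a=s['frame'][150:400,150:430];b=cv2.resize(t['frame'][160:240,240:330],(281,250))
cv2.imwrite('pics/m5.png',np.hstack([a,b]))
```

```text
[-0.07  0.06 -0.03] [-0.    -0.001 -0.002] [-1.00e-03  0.00e+00  3.14e+00] q7 -0.28
[(array([277.2, 271.5]), array([ 252,  241,   51,   73, 2000], dtype=int32))] [278.73069926 222.01516703]
```

View pics/m5.png

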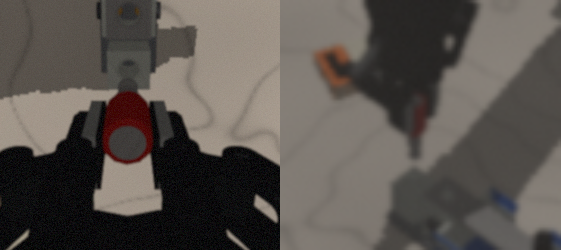

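The pin is out and upright in the grip. The stow hole is at about (278,218), in line with the shank.

Call:
{"method": "arm_command", "body": {
  "moves": [
    [0, 0.05, 1.5, 0, 0, 0, 0.1],
    [0, 0.05, 2.7, 0, 0, 0, 0.1],
    [0, 0.05, 3.1, 0, 0, 0, 0.1],
    [0, 0.05, 3.5, 0, 0, 0, 0.1],
    [0, 0.05, 3.8, 0, 0, 0, 0.1],
    [0, 0.05, 3.8, 0, 0, 0, 0.1]
  ]
}}

```text
clock: 8.98
position: [0.5006, -0.0225, 0.0626]
orientation: [0.683, 0.73, -0.0, -0.0]
contact_force: [-1.0, -0.1, -0.5]
opening: 0.0197
finger_force: 61.1
```

Call:
{"method": "arm_command", "body": {
  "moves": [
    [0, 0, 0.7, 0, 0, 0, 0.1],
    [0, 0, 1.4, 0, 0, 0, 0.1],
    [0, 0, 2.1, 0, 0, 0, 0.1],
    [0, 0, 2.6, 0, 0, 0, 0.1],
    [0, 0, 2.6, 0, 0, 0, 0.1],
    [0, 0, 2.6, 0, 0, 0, 0.1]
  ]
}}

```text
clock: 9.72
position: [0.5006, -0.0224, 0.0367]
orientation: [0.683, 0.73, 0.0, -0.0]
contact_force: [-0.1, -0.0, -1.6]
opening: 0.0199
finger_force: 61.2
```

Call:
{"method": "arm_command", "body": {
  "moves": [
    [0, 0, 0, 0, 0, 0, 0.6],
    [0, 0, 0, 0, 0, 0, 0.6],
    [0, 0, 0, 0, 0, 0, 0.6],
    [0, 0, -2, 0, 0, 0, 0.6],
    [0, 0, -5, 0, 0, 0, 0.6],
    [0, 0, -8, 0, 0, 0, 0.6],
    [4, 0, -9, 0, 0, 0, 0.6],
    [10, 0, -9, 0, 0, 0, 0.6],
    [14.6, 0, -9, 0, 0, 0, 0.6],
    [14.6, 0, -9, 0, 0, 0, 0.6],
    [14.6, 0, -9, 0, 0, 0, 0.6]
  ]
}}

```text
clock: 11.1
position: [0.4907, 0.1227, 0.1265]
orientation: [0.683, 0.73, -0.0, 0.0]
contact_force: [0.6, -0.6, 0.8]
opening: 0.0512
finger_force: 0.0
```

Run:
```python
from h import *
totool((.4904,.1233,.051),.069)
s=manip.snapshot('wrist');t=manip.snapshot('top')
f=t['frame']
red=mask(f,(0,90,40),(5,255,255))|mask(f,(170,90,40),(180,255,255))
print([(c.round(1),q,onz(t,c,.06).round(4)) for c,q in blobs(red,8)])
o=manip.get_obs()['position'];print(proj(s,(.4904,.1233,.0915)))
a=s['frame'][150:400,150:430];b=cv2.resize(t['frame'][180:260,210:300],(281,250))
cv2.imwrite('pics/m6.png',np.hstack([a,b]))
```

```text
[ 0.07 -0.02  7.55] [-0.     0.001 -0.002] [1.00e-03 1.00e-03 3.14e+00] q7 -0.55
[(array([277.8, 211.2]), array([274, 206,   9,  11,  46], dtype=int32), array([ 0.4999, -0.0183,  0.06  ]))]
[277.42153918 230.5465766 ]
```

View pics/m6.png

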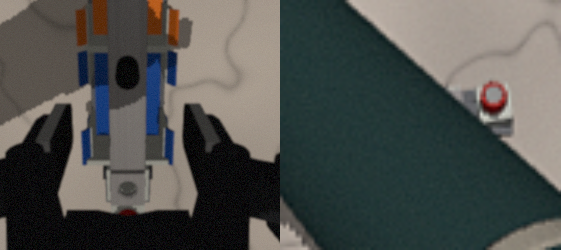

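The post sits centred between the fingers at about (277,220), and the pin stands in the stow block.

Call:
{"method": "arm_command", "body": {
  "moves": [
    [0.1, 0, 3, 0, 0, 0, 0.6],
    [0.1, 0, 6, 0, 0, 0, 0.6],
    [0.1, 0, 7.4, 0, 0, 0, 0.6],
    [0.1, 0, 7.4, 0, 0, 0, 0.1],
    [0.1, 0, 7.4, 0, 0, 0, 0.1],
    [0.1, 0, 7.4, 0, 0, 0, 0.1],
    [0.1, 0, 7.4, 0, 0, 0, 0.1],
    [0.1, 0, 7.4, 0, 0, 0, 0.1]
  ],
  "newtons": 25
}}

```text
clock: 12.2
position: [0.4915, 0.1242, 0.0535]
orientation: [0.683, 0.73, 0.001, 0.001]
contact_force: [0.3, -1.2, 6.3]
opening: 0.0152
finger_force: 25.7
```

Call:
{"method": "arm_command", "body": {
  "moves": [
    [0.1, 1.5, 0, 0, 0, -0.12, 0.1],
    [0.36, 2.97, 0, 0, 0, -0.24, 0.1],
    [0.8, 4.4, 0, 0, 0, -0.36, 0.1],
    [1.41, 5.77, 0, 0, 0, -0.48, 0.1],
    [2.18, 7.06, 0, 0, 0, -0.6, 0.1],
    [3.1, 8.24, 0, 0, 0, -0.72, 0.1],
    [4.16, 9.31, 0, 0, 0, -0.84, 0.1],
    [5.33, 10.24, 0, 0, 0, -0.96, 0.1],
    [6.61, 11.02, 0, 0, 0, -1.08, 0.1],
    [7.97, 11.65, 0, 0, 0, -1.2, 0.1],
    [9.4, 12.11, 0, 0, 0, -1.32, 0.1],
    [10.87, 12.39, 0, 0, 0, -1.44, 0.1],
    [12.37, 12.5, 0, 0, 0, -1.56, 0.1],
    [13.61, 12.45, 0, 0, 0, -1.66, 0.1],
    [14.5, 12.3, 0, 0, 0, -1.73, 0.1],
    [14.5, 12.3, 0, 0, 0, -1.73, 0.1],
    [14.5, 12.3, 0, 0, 0, -1.73, 0.1]
  ]
}}

```text
clock: 14.32
position: [0.6032, 0.2782, 0.0536]
orientation: [-0.113, 0.994, 0.0, -0.0]
contact_force: [-2.1, 0.3, 5.1]
opening: 0.0147
finger_force: 25.8
```

Call:
{"method": "arm_command", "body": {
  "moves": [
    [0, 0, 0, 0, 0, 0, 0.6],
    [0, 0, 0, 0, 0, 0, 0.6],
    [0, 0, 0, 0, 0, 0, 0.6],
    [0, 0, -2, 0, 0, 0, 0.6],
    [0, 0, -6, 0, 0, 0, 1],
    [0, 0, -12, 0, 0, 0, 1],
    [0, 0, -18, 0, 0, 0, 1],
    [0, 0, -20, 0, 0, 0, 1],
    [0, 0, -20, 0, 0, 0, 1]
  ]
}}

```text
clock: 15.45
position: [0.6042, 0.2776, 0.2548]
orientation: [-0.113, 0.994, 0.0, 0.002]
contact_force: [-0.1, 0.4, -0.7]
opening: 0.0854
finger_force: 0.0
```

Run:
```python
from h import *
totool((.41,-.195,.25),1.273)
```

```text
[ 29.52 -41.71   0.37] [0.001 0.003 0.524] [-4.000e-03  1.000e-03 -2.618e+00] q7 0.87
```

Call:
{"method": "arm_command", "body": {
  "moves": [
    [29.5, -41.7, 0, 0, 0, 0.52, 1],
    [29.5, -41.7, 0, 0, 0, 0.52, 1],
    [29.5, -41.7, 0, 0, 0, 0.52, 1],
    [29.5, -41.7, 0, 0, 0, 0.52, 1],
    [29.5, -41.7, 0, 0, 0, 0.52, 1],
    [29.5, -41.7, 0, 0, 0, 0.52, 1],
    [29.5, -41.7, 0, 0, 0, 0.52, 1],
    [29.5, -41.7, 0, 0, 0, 0.52, 1],
    [29.5, -41.7, 0, 0, 0, 0.52, 1],
    [29.5, -41.7, 0, 0, 0, 0.52, 1],
    [29.5, -41.7, 0, 0, 0, 0.52, 1]
  ]
}}

```text
clock: 16.82
position: [0.4102, -0.1935, 0.2523]
orientation: [0.145, 0.989, 0.001, -0.0]
contact_force: [-0.1, -0.1, 0.2]
opening: 0.0855
finger_force: 0.0
```

Run:
```python
from h import *
s=manip.snapshot('wrist');t=manip.snapshot('top')
cv2.imwrite('pics/w7.png',s['frame']);cv2.imwrite('pics/t7.png',t['frame'])
for n,q in(('w',s),('t',t)):
    for b,st in blobs(mask(q['frame'],*ORANGE),15): print(n,b.round(0),st,onz(q,b,.019).round(4)[:2])
print(manip.get_obs()['position'],manip.get_obs()['qpos'][6])
```

```text
w [274. 155.] [251 142  46  26 731] [ 0.3844 -0.1899]
w [273. 200.] [252 189  43  23 752] [ 0.4364 -0.2068]
w [209. 289.] [186 274  45  32 640] [ 0.5297 -0.3251]
w [226. 323.] [205 309  42  29 519] [ 0.5855 -0.3198]
t [212. 210.] [208 209   9   4  20] [0.5288 0.1594]
t [187. 214.] [182 213  11   4  22] [0.5243 0.2271]
t [203. 228.] [185 215  37  27 625] [0.4833 0.1867]
t [349. 231.] [339 224  21  14 160] [ 0.4361 -0.2033]
t [345. 251.] [335 244  22  15 160] [ 0.384 -0.187]
[ 0.41038924 -0.19355107  0.25256546] 1.3925799674706623
```

View pics/w7.png

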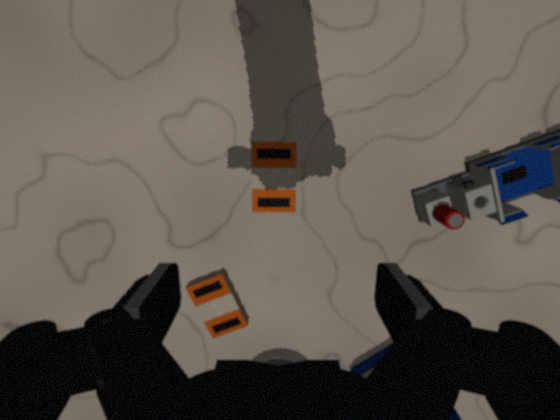

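View pics/t7.png

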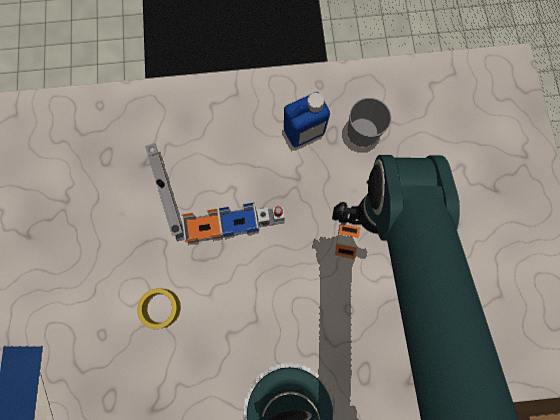

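The two orange packs are untouched: the near one at (274,178) in the wrist view, square to the fingers, and the far one near (217,306). The top view shows the bar swung back at (160,185), both bays clear, and the pin in the stow block at (279,211).

Run:
```python
from h import *
totool((.4103,-.1975,-.012),1.263)
```

```text
[-0.11 -0.39 26.46] [ 0.    -0.     0.018] [ 0.000e+00  1.000e-03 -3.124e+00] q7 1.39
```

Call:
{"method": "arm_command", "body": {
  "moves": [
    [-0.1, -0.4, 6, 0, 0, 0.02, 1],
    [-0.1, -0.4, 12, 0, 0, 0.02, 1],
    [-0.1, -0.4, 16, 0, 0, 0.02, 1],
    [-0.1, -0.4, 16, 0, 0, 0.02, 1],
    [-0.1, -0.4, 16, 0, 0, 0.02, 1]
  ]
}}

```text
clock: 17.55
position: [0.4112, -0.1989, 0.0941]
orientation: [0.155, 0.988, -0.0, 0.001]
contact_force: [0.1, 0.4, -0.2]
opening: 0.0854
finger_force: 0.0
```

```bash
cat >> h.py <<'E'
def intool(z,amin=60,roi=None):
    """orange blobs of the wrist image, bounding-rect of union in tool coords (mm) on plane z"""
    s=manip.snapshot('wrist'); o=manip.get_obs(); r=R.from_quat(o['orientation'])
    m=mask(s['frame'],*ORANGE)
    if roi: k=np.zeros_like(m); x0,x1,y0,y1=roi; k[y0:y1,x0:x1]=m[y0:y1,x0:x1]; m=k
    ys,xs=np.nonzero(m); P=np.array([r.inv().apply(onz(s,(x,y),z)-o['position'])[:2] for x,y in zip(xs,ys)],np.float32)
    return s,cv2.minAreaRect(P*1000),[(b.round(0),st) for b,st in blobs(m,amin)]
E
python3 - <<'E'
from h import *
s,r,b=intool(.019);print(b)
totool((.4103,-.1975,-.012),1.263)
for q in[(200,350,0,250)]: print(intool(.019,roi=q)[1])
E
```

```text
[(array([277., 175.]), array([ 240,  153,   75,   43, 2101], dtype=int32)), (array([278., 246.]), array([ 244,  229,   69,   36, 1734], dtype=int32)), (array([194., 365.]), array([179, 357,  29,  16, 269], dtype=int32))]
[ 0.18  0.16 10.64] [-0.001  0.003 -0.005] [5.000e-03 1.000e-03 3.137e+00] q7 1.11
((7.976615905761719, 1.2758617401123047), (53.340843200683594, 74.10343170166016), 89.51114654541016)
```

Call:
{"method": "arm_command", "body": {
  "moves": [
    [0.2, 0.15, 4, 0, 0, 0, 1],
    [0.2, 0.15, 8, 0, 0, 0, 1],
    [0.2, 0.15, 10, 0, 0, 0, 1],
    [0.2, 0.15, 10.6, 0, 0, 0, 1],
    [0.2, 0.15, 10.6, 0, 0, 0, 1],
    [0.2, 0.15, 10.6, 0, 0, 0, 1]
  ]
}}

```text
clock: 18.4
position: [0.4091, -0.1981, -0.0121]
orientation: [0.156, 0.988, -0.0, 0.001]
contact_force: [0.6, -0.6, 0.7]
opening: 0.0852
finger_force: 0.0
```

Run:
```python
from h import *
s,r,b=intool(.019,roi=(150,430,100,330));print(r,b)
f=s['frame'];cv2.imwrite('pics/w8.png',f)
```

```text
((8.587085723876953, 0.15141677856445312), (53.15341567993164, 65.50718688964844), 89.20992279052734) [(array([277., 225.]), array([ 211,  189,  131,   70, 6136], dtype=int32)), (array([279., 321.]), array([ 220,  312,  117,   18, 2035], dtype=int32))]
```

View pics/w8.png

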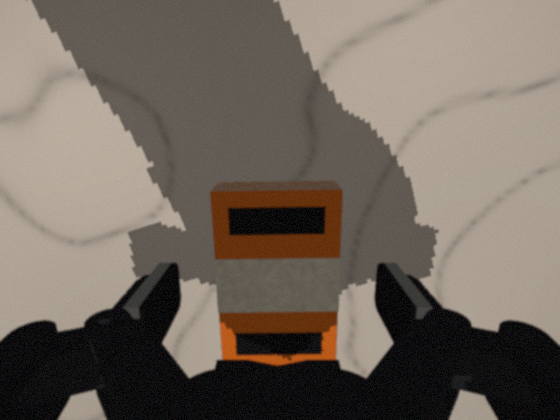

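The near pack lies between the open fingers, its far edge at row 189 and its band at rows 258–312, well centred.

Call:
{"method": "arm_command", "body": {
  "moves": [
    [-0.1, 0, 0, 0, 0, 0, 0.5],
    [-0.1, 0, 0, 0, 0, 0, 0.5],
    [-0.1, 0, 0, 0, 0, 0, 0.5],
    [-0.1, 0, 0, 0, 0, 0, 0.5],
    [-0.1, 0, 0, 0, 0, 0, 0.5]
  ],
  "newtons": 50
}}

```text
clock: 19.08
position: [0.4094, -0.1981, -0.0127]
orientation: [0.156, 0.988, -0.001, 0.0]
contact_force: [-0.7, 0.8, 6.7]
opening: 0.0526
finger_force: 51.7
```

Call:
{"method": "arm_command", "body": {
  "moves": [
    [0, 0, -2, 0, 0, 0, 0.5],
    [0, 0, -6, 0, 0, 0, 0.5],
    [0, 0, -12, 0, 0, 0, 0.5],
    [0, 0, -17, 0, 0, 0, 0.5],
    [0, 0, -17, 0, 0, 0, 0.5],
    [0, 0, -17, 0, 0, 0, 0.5]
  ]
}}

```text
clock: 19.82
position: [0.408, -0.198, 0.1559]
orientation: [0.157, 0.988, -0.0, -0.001]
contact_force: [-0.5, 0.4, -1.7]
opening: 0.0526
finger_force: 54.0
```

Run:
```python
from h import *
o=manip.get_obs();z=o['position'][2]
for roi in((150,430,100,250),(150,430,100,330)):
  s,r,b=intool(z+.0317,roi=roi);print(r,b)
totool((.4864,.1809,.155),.069)
```

```text
((28.668367385864258, -0.3188438415527344), (25.893962860107422, 52.87968826293945), 0.05661392956972122) [(array([277., 219.]), array([ 211,  189,  131,   61, 5075], dtype=int32))]
((10.98897933959961, -1.6810626983642578), (67.64443969726562, 56.690303802490234), 0.07154940068721771) [(array([277., 224.]), array([ 211,  189,  131,   70, 6090], dtype=int32)), (array([276., 321.]), array([ 211,  311,  126,   19, 2133], dtype=int32))]
[ 4.21 38.41  0.06] [-1.000e-03 -3.000e-03  1.188e+00] [ 3.000e-03 -1.000e-03 -1.954e+00] q7 1.22
```

Call:
{"method": "arm_command", "body": {
  "moves": [
    [0.6, 5.5, 0, 0, 0, 0.17, 0.5],
    [1.2, 11, 0, 0, 0, 0.34, 0.5],
    [1.8, 16.5, 0, 0, 0, 0.51, 0.5],
    [2.4, 22, 0, 0, 0, 0.68, 0.5],
    [3.0, 27.5, 0, 0, 0, 0.85, 0.5],
    [3.6, 33, 0, 0, 0, 1.02, 0.5],
    [4.2, 38.4, 0, 0, 0, 1.19, 0.5],
    [4.2, 38.4, 0, 0, 0, 1.19, 0.5],
    [4.2, 38.4, 0, 0, 0, 1.19, 0.5],
    [4.2, 38.4, 0, 0, 0, 1.19, 0.5]
  ]
}}

```text
clock: 21.18
position: [0.4874, 0.1786, 0.1557]
orientation: [0.684, 0.73, -0.001, -0.0]
contact_force: [-0.2, -0.3, -2.2]
opening: 0.0523
finger_force: 54.0
```

Run:
```python
from h import *
s=manip.snapshot('wrist');f=s['frame'];o=manip.get_obs();print(o['position'])
r=R.from_quat(o['orientation'])
for n,c in(('o',ORANGE),('b',BLUE)):
    for b,q in blobs(mask(f,*c),20): print(n,b.round(1),q,(r.inv().apply(onz(s,b,.053)-o['position'])*1000).round(1)[:2])
C=lambda x,y,z:R.from_euler('z',.069).apply([x,y,z])+[.4897,.1333,0]
for sx in(-33,33):
    for y in(80,15.5,-15.5,-80): print(sx,y,proj(s,C(sx/1000,y/1000,.053)).round(0))
totool(C(0,.0491,.155),.069)
cv2.imwrite('pics/w9.png',f)
```

```text
[0.48760059 0.17854027 0.15600536]
o [234.7 159.5] [230 140  10  38 281] [ 36.9 -34.6]
o [318.4 159.6] [314 140   9  37 270] [36.8 32.3]
o [276.7 162.2] [ 245  145   64   38 2174] [34.7 -1.1]
o [276.1 224.5] [ 210  188  132   71 6163] [-17.8  -1.6]
o [279.4 333.8] [ 220  312  117   55 3927] [-125.4    1.4]
b [443.7 416.7] [434 412  19   8  93] [-223.6  168.5]
-33 80 [236. 162.]
-33 15.5 [238. 238.]
-33 -15.5 [240. 271.]
-33 -80 [242. 334.]
33 80 [318. 162.]
33 15.5 [316. 238.]
33 -15.5 [315. 271.]
33 -80 [313. 333.]
[ 0.38 -0.1   0.1 ] [-0.001  0.001 -0.004] [1.000e-03 2.000e-03 3.137e+00] q7 -0.68
```

View pics/w9.png

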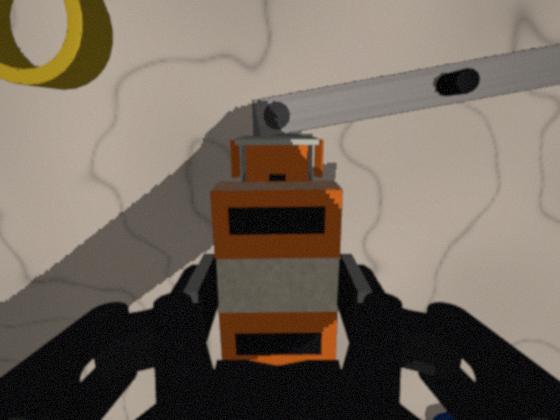

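The pack is held square over the orange bay. The bay's far end wall shows as a light rim near row 140, and the lips run from column 234 to 318. The bar is well clear at the upper right.

Run:
```python
from h import *
s=manip.snapshot('wrist');f=s['frame'].astype(int);o=manip.get_obs();r=R.from_quat(o['orientation'])
print([(y,f[y,265:290].mean(0).round(0).tolist()) for y in range(132,150)])
print([(y,f[y,250:300].mean(0).round(0).tolist()) for y in range(178,194)])
T=lambda row,z:(r.inv().apply(onz(s,(277,row),z)-o['position'])*1000)[0].round(1)
for row in range(134,148): print(row,T(row,.054),end=' ')
print()
for row in(182,184,187,189,190): print(row,T(row,o['position'][2]+.0317),T(row,o['position'][2]+.0127))
```

```text
[(132, [76.0, 79.0, 82.0]), (133, [65.0, 68.0, 70.0]), (134, [58.0, 59.0, 61.0]), (135, [54.0, 55.0, 57.0]), (136, [57.0, 60.0, 61.0]), (137, [62.0, 67.0, 67.0]), (138, [66.0, 71.0, 72.0]), (139, [73.0, 79.0, 79.0]), (140, [79.0, 84.0, 85.0]), (141, [81.0, 87.0, 87.0]), (142, [79.0, 85.0, 85.0]), (143, [74.0, 81.0, 86.0]), (144, [61.0, 73.0, 92.0]), (145, [37.0, 59.0, 97.0]), (146, [17.0, 51.0, 100.0]), (147, [11.0, 48.0, 101.0]), (148, [13.0, 49.0, 101.0]), (149, [15.0, 49.0, 101.0])]
[(178, [12.0, 36.0, 71.0]), (179, [11.0, 36.0, 71.0]), (180, [17.0, 41.0, 77.0]), (181, [32.0, 53.0, 85.0]), (182, [45.0, 62.0, 87.0]), (183, [51.0, 67.0, 87.0]), (184, [52.0, 67.0, 86.0]), (185, [53.0, 68.0, 86.0]), (186, [54.0, 68.0, 86.0]), (187, [54.0, 68.0, 86.0]), (188, [54.0, 68.0, 87.0]), (189, [47.0, 63.0, 90.0]), (190, [31.0, 54.0, 95.0]), (191, [14.0, 48.0, 99.0]), (192, [12.0, 48.0, 100.0]), (193, [11.0, 48.0, 100.0])]
134 56.6 135 55.8 136 55.1 137 54.3 138 53.6 139 52.8 140 52.0 141 51.3 142 50.5 143 49.7 144 48.9 145 48.2 146 47.4 147 46.6 
182 44.7 41.0
184 43.9 40.1
187 42.7 38.7
189 41.8 37.7
190 41.4 37.3
```

Call:
{"method": "arm_command", "body": {
  "moves": [
    [0.42, -0.1, 0, 0, 0, -0.004, 0.5],
    [0.42, -0.1, 5, 0, 0, -0.004, 0.5],
    [0.42, -0.1, 9.5, 0, 0, -0.004, 0.5],
    [0.42, -0.1, 10.5, 0, 0, -0.004, 0.5],
    [0.42, -0.1, 10.5, 0, 0, -0.004, 0.5],
    [0.42, -0.1, 10.5, 0, 0, -0.004, 0.5]
  ]
}}

```text
clock: 22.02
position: [0.4877, 0.1852, 0.0534]
orientation: [0.682, 0.732, 0.001, 0.001]
contact_force: [0.1, 0.8, -1.3]
opening: 0.0524
finger_force: 53.9
```

```bash
cat >> h.py <<'E'
def C(x,y,z): return R.from_euler('z',.069).apply([x/1000,y/1000,z/1000])+[.4897,.1333,0]
def T(s,uv,z):
    o=manip.get_obs(); return (R.from_quat(o['orientation']).inv().apply(onz(s,uv,z)-o['position'])*1000).round(1)[:2]
E
python3 - <<'E'
from h import *
s=manip.snapshot('wrist');f=s['frame'];o=manip.get_obs();z=o['position'][2];print(o['position'],R.from_quat(o['orientation']).as_euler('zyx'))
totool(C(0,49.1,50),.069)
for b,q in blobs(mask(f,*ORANGE),60): print(b.round(1),q)
g=f[:,255:300].astype(int).mean(1)
print([(y,g[y].round(0).tolist()) for y in range(146,200,1)])
for row in range(150,200,4): print(row,T(s,(277,row),.054)[0],T(s,(277,row),z+.0317)[0],end='; ')
E
```

```text
[0.48771777 0.18509066 0.05336907] [-1.64151277e+00  3.05102872e-03 -3.14067023e+00]
[-0.27 -0.16  0.34] [ 0.003 -0.001  0.002] [ 1.00e-03  5.00e-03 -3.14e+00] q7 -0.82
[274.4 220.3] [ 200  167  149   92 7179]
[273.6 178.6] [229 175  93   8 561]
[278.3 333.2] [ 210  311  132   56 4121]
[(146, [60.0, 61.0, 63.0]), (147, [63.0, 64.0, 66.0]), (148, [65.0, 66.0, 69.0]), (149, [68.0, 71.0, 73.0]), (150, [72.0, 74.0, 77.0]), (151, [75.0, 77.0, 81.0]), (152, [78.0, 81.0, 84.0]), (153, [80.0, 83.0, 87.0]), (154, [81.0, 84.0, 87.0]), (155, [79.0, 81.0, 85.0]), (156, [74.0, 76.0, 79.0]), (157, [68.0, 70.0, 73.0]), (158, [64.0, 67.0, 69.0]), (159, [62.0, 66.0, 68.0]), (160, [62.0, 66.0, 67.0]), (161, [63.0, 67.0, 68.0]), (162, [64.0, 68.0, 69.0]), (163, [65.0, 69.0, 70.0]), (164, [65.0, 70.0, 71.0]), (165, [65.0, 70.0, 70.0]), (166, [68.0, 73.0, 74.0]), (167, [74.0, 79.0, 80.0]), (168, [78.0, 84.0, 84.0]), (169, [79.0, 85.0, 85.0]), (170, [79.0, 85.0, 85.0]), (171, [80.0, 85.0, 86.0]), (172, [79.0, 85.0, 86.0]), (173, [77.0, 84.0, 86.0]), (174, [69.0, 78.0, 90.0]), (175, [49.0, 65.0, 95.0]), (1
[... 154 characters left out ...]
0, 96.0]), (182, [45.0, 64.0, 91.0]), (183, [53.0, 68.0, 88.0]), (184, [54.0, 69.0, 88.0]), (185, [54.0, 69.0, 88.0]), (186, [55.0, 70.0, 88.0]), (187, [55.0, 69.0, 88.0]), (188, [55.0, 69.0, 89.0]), (189, [49.0, 64.0, 92.0]), (190, [31.0, 54.0, 97.0]), (191, [16.0, 49.0, 101.0]), (192, [11.0, 48.0, 102.0]), (193, [12.0, 49.0, 102.0]), (194, [12.0, 49.0, 103.0]), (195, [13.0, 49.0, 102.0]), (196, [12.0, 49.0, 102.0]), (197, [10.0, 49.0, 101.0]), (198, [11.0, 48.0, 102.0]), (199, [12.0, 49.0, 102.0])]
150 54.5 57.5; 154 52.5 55.9; 158 50.6 54.4; 162 48.7 52.8; 166 46.7 51.2; 170 44.8 49.7; 174 42.8 48.1; 178 40.8 46.5; 182 38.8 44.9; 186 36.8 43.2; 190 34.8 41.6; 194 32.7 39.9; 198 30.7 38.3;
```

Call:
{"method": "arm_command", "body": {
  "moves": [
    [-0.18, -0.12, 0, 0, 0, 0, 0.5],
    [-0.18, -0.12, 0, 0, 0, 0, 0.5],
    [-0.18, -0.12, 0, 0, 0, 0, 0.5],
    [-0.18, -0.12, 0, 0, 0, 0, 0.5]
  ]
}}

```text
clock: 22.58
position: [0.4854, 0.1827, 0.0517]
orientation: [0.682, 0.732, 0.0, 0.0]
contact_force: [0.1, -0.5, -1.6]
opening: 0.0522
finger_force: 53.9
```

```bash
cat >> h.py <<'E'
def fit():
    """rim of far end wall vs pack front edge along tool x, and bay interior vs pack along tool y"""
    s=manip.snapshot('wrist');f=s['frame'];z=manip.get_obs()['position'][2]
    b=f[:,255:300,0].astype(float).mean(1)
    cr=lambda lo,hi,sg:[y+(b[y]-35)/(b[y]-b[y+1]) for y in range(lo,hi) if (b[y]-35)*(b[y+1]-35)<0 and (b[y+1]-b[y])*sg>0]
    dn=cr(130,199,-1);up=cr(130,199,1)
    print('falls',np.round(dn,1),[(T(s,(277,v),.054)[0],T(s,(277,v),z+.0317)[0]) for v in dn],'rises',[(round(v,1),T(s,(277,v),z+.0127)[0]) for v in up])
    m=mask(f,*ORANGE)
    if dn and up:
        for row in (int(dn[0]+2),int(up[0]-2),int(dn[-1])+4,int(dn[-1])+25):
            x=np.nonzero(m[row])[0];x=x[(x>180)&(x<380)]
            if len(x): g=np.split(x,np.nonzero(np.diff(x)>2)[0]+1); print(row,[(q[0],q[-1]) for q in g])
    print(manip.get_obs()['position'].round(4),'force',manip.get_obs()['contact_force'].round(1))
E
python3 -c "
from h import *
fit();totool(C(0,49.1,50),.069)"
```

```text
falls [171.4 189.8] [(np.float64(44.2), np.float64(49.0)), (np.float64(35.1), np.float64(41.5))] rises [(np.float64(181.2), np.float64(41.4))]
173 [(np.int64(205), np.int64(219)), (np.int64(232), np.int64(325)), (np.int64(340), np.int64(354))]
179 [(np.int64(205), np.int64(219)), (np.int64(233), np.int64(326)), (np.int64(340), np.int64(354))]
193 [(np.int64(206), np.int64(354))]
214 [(np.int64(207), np.int64(227)), (np.int64(325), np.int64(351))]
[0.4853 0.1827 0.0516] force [-0.2 -0.5 -1.8]
[-0.05  0.1   0.16] [-0.     0.     0.002] [-0.   -0.   -3.14] q7 -0.82
```

Call:
{"method": "arm_command", "body": {
  "moves": [
    [0.05, 0.11, 0, 0, 0, 0, 0.5],
    [0.05, 0.11, 0, 0, 0, 0, 0.5],
    [0.05, 0.11, 1, 0, 0, 0, 0.5],
    [0.05, 0.11, 1.5, 0, 0, 0, 0.5],
    [0.05, 0.11, 2, 0, 0, 0, 0.5],
    [0.05, 0.11, 2, 0, 0, 0, 0.5]
  ]
}}

```text
clock: 23.38
position: [0.486, 0.1832, 0.0311]
orientation: [0.682, 0.732, -0.0, -0.0]
contact_force: [0.6, 0.2, -1.8]
opening: 0.0525
finger_force: 54.0
```

```bash
python3 -c "
from h import *
fit();totool(C(0,49.1,0),.069)"
```

```text
falls [180.8 189.8] [(np.float64(43.4), np.float64(45.2)), (np.float64(39.5), np.float64(41.5))] rises [(np.float64(181.1), np.float64(41.4))]
182 [(np.int64(193), np.int64(210)), (np.int64(227), np.int64(235)), (np.int64(267), np.int64(275)), (np.int64(288), np.int64(288)), (np.int64(291), np.int64(291)), (np.int64(294), np.int64(294)), (np.int64(347), np.int64(363))]
179 [(np.int64(193), np.int64(200)), (np.int64(357), np.int64(363))]
193 [(np.int64(194), np.int64(341)), (np.int64(346), np.int64(362))]
214 [(np.int64(195), np.int64(227)), (np.int64(325), np.int64(340)), (np.int64(345), np.int64(361))]
[0.4862 0.1833 0.0314] force [-0.1 -0.9 -0.8]
[-0.1   0.    3.14] [-0.     0.     0.002] [-0.000e+00 -1.000e-03 -3.139e+00] q7 -0.84
```

Call:
{"method": "arm_command", "body": {
  "moves": [
    [0, 0.04, 1, 0, 0, 0, 0.5],
    [0, 0.04, 2, 0, 0, 0, 0.5],
    [0, 0.04, 2.7, 0, 0, 0, 0.5],
    [0, 0.04, 3.1, 0, 0, 0, 0.5],
    [0, 0.04, 3.1, 0, 0, 0, 0.5]
  ]
}}

```text
clock: 24.05
position: [0.4866, 0.1833, 0.0003]
orientation: [0.682, 0.732, -0.0, -0.0]
contact_force: [-0.3, 0.6, -1.2]
opening: 0.0524
finger_force: 54.0
```

Call:
{"method": "arm_command", "body": {
  "moves": [
    [0, 0, 0.05, 0, 0, 0, 0.8],
    [0, 0, 0.05, 0, 0, 0, 0.8],
    [0, 0, 0.05, 0, 0, 0, 0.8],
    [0, 0, -1, 0, 0, 0, 0.8],
    [0, 0, -5, 0, 0, 0, 0.8],
    [0, 0, -11, 0, 0, 0, 1],
    [0, 0, -17, 0, 0, 0, 1],
    [0, 0, -22, 0, 0, 0, 1],
    [0, 0, -22, 0, 0, 0, 1],
    [0, 0, -22, 0, 0, 0, 1]
  ]
}}

```text
clock: 25.3
position: [0.4864, 0.1828, 0.2205]
orientation: [0.682, 0.732, -0.0, 0.0]
contact_force: [0.2, -0.5, 0.2]
opening: 0.0854
finger_force: 0.0
```

Run:
```python
from h import *
t=manip.snapshot('top');q=manip.snapshot('scene');s=manip.snapshot('wrist')
for n,k in(('t',t),('s',q),('w',s)):
    for b,st in blobs(mask(k['frame'],*ORANGE),40):print(n,b.round(0),st,onz(k,b,.019).round(4)[:2],onz(k,b,.031).round(4)[:2])
totool((.557,-.319,.25),1.669)
```

```text
t [383. 173.] [372 167  22  13 150] [ 0.5856 -0.3172] [ 0.5824 -0.3139]
t [388. 192.] [378 186  21  14 165] [ 0.5303 -0.3231] [ 0.5276 -0.3197]
s [197. 184.] [190 179  14  11  41] [ 0.586  -0.3193] [ 0.5918 -0.3071]
w [244. 155.] [241 140   8  30 180] [0.4473 0.209 ] [0.4484 0.2105]
w [312. 156.] [309 141   7  29 168] [0.5213 0.2133] [0.5199 0.2146]
w [278. 159.] [ 252  144   53   29 1000] [0.484  0.2078] [0.4839 0.2093]
w [278. 209.] [253 197  52  26 995] [0.4887 0.1509] [0.4884 0.1543]
w [246. 218.] [244 206   6  25 140] [0.4527 0.1378] [0.4536 0.1416]
w [310. 218.] [308 206   6  25 122] [0.5259 0.1431] [0.5244 0.1467]
[-50.57   3.52  -3.06] [-0.003 -0.002 -1.598] [-0.002  0.003  1.544] q7 -0.62
```

Call:
{"method": "arm_command", "body": {
  "moves": [
    [-5.6, 0.4, -3, 0, 0, -0.17, 1],
    [-11.2, 0.8, -3, 0, 0, -0.34, 1],
    [-16.8, 1.2, -3, 0, 0, -0.51, 1],
    [-22.4, 1.6, -3, 0, 0, -0.68, 1],
    [-28, 2, -3, 0, 0, -0.85, 1],
    [-33.6, 2.3, -3, 0, 0, -1.02, 1],
    [-39.2, 2.7, -3, 0, 0, -1.19, 1],
    [-44.8, 3.1, -3, 0, 0, -1.36, 1],
    [-50.6, 3.5, -3, 0, 0, -1.53, 1],
    [-50.6, 3.5, -3, 0, 0, -1.6, 1],
    [-50.6, 3.5, -3, 0, 0, -1.6, 1],
    [-50.6, 3.5, -3, 0, 0, -1.6, 1]
  ]
}}

```text
clock: 26.95
position: [0.5576, -0.3176, 0.2501]
orientation: [-0.05, 0.999, 0.0, -0.0]
contact_force: [-0.1, 0.0, 0.1]
opening: 0.0855
finger_force: 0.0
```

Run:
```python
from h import *
s,r,b=intool(.019,roi=(180,370,80,300));print(r,b)
totool((.558,-.320,-.012),1.677)
```

```text
((0.2370147705078125, -6.562932968139648), (83.97574615478516, 53.52277755737305), 0.07703244686126709) [(array([271., 154.]), array([249, 141,  46,  26, 779], dtype=int32)), (array([272., 199.]), array([250, 188,  44,  23, 747], dtype=int32))]
[-2.000e-02 -2.400e-01  2.625e+01] [ 0.    -0.    -0.005] [-1.000e-03 -0.000e+00  3.137e+00] q7 1.73
```

Call:
{"method": "arm_command", "body": {
  "moves": [
    [0, -0.45, 6, 0, 0, 0, 1],
    [0, -0.45, 12, 0, 0, 0, 1],
    [0, -0.45, 16, 0, 0, 0, 1],
    [0, -0.45, 16, 0, 0, 0, 1],
    [0, -0.45, 16, 0, 0, 0, 1]
  ]
}}

```text
clock: 27.62
position: [0.5595, -0.3231, 0.0928]
orientation: [-0.05, 0.999, -0.001, 0.001]
contact_force: [0.8, -0.9, 0.1]
opening: 0.0856
finger_force: 0.0
```

Run:
```python
from h import *
s,r,b=intool(.019,roi=(190,365,80,300));print(r,b)
totool((.558,-.320,-.012),1.677)
```

```text
((2.5533447265625, -0.22725296020507812), (86.53214263916016, 53.08467102050781), 0.21167652308940887) [(array([276., 175.]), array([ 239,  152,   75,   44, 2161], dtype=int32)), (array([276., 246.]), array([ 241,  230,   71,   35, 1734], dtype=int32))]
[ 0.18  0.38 10.53] [-0.002  0.003 -0.006] [5.000e-03 3.000e-03 3.136e+00] q7 1.63
```

Call:
{"method": "arm_command", "body": {
  "moves": [
    [0.2, 0, 4, 0, 0, 0, 1],
    [0.2, 0, 8, 0, 0, 0, 1],
    [0.2, 0, 10, 0, 0, 0, 1],
    [0.2, 0, 10.5, 0, 0, 0, 1],
    [0.2, 0, 10.5, 0, 0, 0, 1],
    [0.2, 0, 10.5, 0, 0, 0, 0.5],
    [0.2, 0, 10.5, 0, 0, 0, 0.5],
    [0.2, 0, 10.5, 0, 0, 0, 0.5],
    [0.2, 0, 10.5, 0, 0, 0, 0.5],
    [0.2, 0, 10.5, 0, 0, 0, 0.5]
  ],
  "newtons": 50
}}

```text
clock: 28.92
position: [0.5569, -0.324, -0.0128]
orientation: [-0.05, 0.999, -0.001, 0.001]
contact_force: [-1.7, 0.9, 5.5]
opening: 0.0523
finger_force: 53.2
```

Call:
{"method": "arm_command", "body": {
  "moves": [
    [0, 0, -2, 0, 0, 0, 0.5],
    [0, 0, -6, 0, 0, 0, 0.5],
    [0, 0, -12, 0, 0, 0, 0.5],
    [0, 0, -18, 0, 0, 0, 0.5],
    [0, 0, -18, 0, 0, 0, 0.5],
    [0, 0, -18, 0, 0, 0, 0.5]
  ]
}}

```text
clock: 29.68
position: [0.5553, -0.3238, 0.1658]
orientation: [-0.05, 0.999, -0.0, -0.0]
contact_force: [-0.6, -1.6, -1.2]
opening: 0.0527
finger_force: 52.8
```

Run:
```python
from h import *
fit()
z=manip.get_obs()['position'][2]
s,r,b=intool(z+.0317,roi=(150,430,100,250));print(r)
totool((.486,.1833,.165),.069)
```

```text
falls [191.1] [(np.float64(8.2), np.float64(40.2))] rises []
[ 0.5549 -0.3237  0.1647] force [-0.5  0.3 -1.8]
((28.30902671813965, 0.45996665954589844), (25.07071876525879, 52.9036979675293), 0.05332930013537407)
[ 1.780e+00  5.112e+01 -1.000e-02] [-1.000e-03 -3.000e-03  1.602e+00] [ 3.00e-03 -1.00e-03 -1.54e+00] q7 1.68
```

Call:
{"method": "arm_command", "body": {
  "moves": [
    [0.2, 5.1, 0, 0, 0, 0.16, 0.5],
    [0.4, 10.2, 0, 0, 0, 0.32, 0.5],
    [0.6, 15.4, 0, 0, 0, 0.48, 0.5],
    [0.8, 20.5, 0, 0, 0, 0.64, 0.5],
    [1.0, 25.6, 0, 0, 0, 0.8, 0.5],
    [1.2, 30.7, 0, 0, 0, 0.96, 0.5],
    [1.4, 35.8, 0, 0, 0, 1.12, 0.5],
    [1.6, 41, 0, 0, 0, 1.28, 0.5],
    [1.7, 46.1, 0, 0, 0, 1.44, 0.5],
    [1.8, 51.2, 0, 0, 0, 1.6, 0.5],
    [1.8, 51.2, 0, 0, 0, 1.6, 0.5],
    [1.8, 51.2, 0, 0, 0, 1.6, 0.5],
    [1.8, 51.2, 0, 0, 0, 1.6, 0.5]
  ]
}}

```text
clock: 31.4
position: [0.487, 0.1822, 0.1649]
orientation: [0.682, 0.731, -0.001, -0.0]
contact_force: [0.0, -0.3, -0.8]
opening: 0.0526
finger_force: 52.8
```

```bash
python3 -c "
from h import *
fit();totool((.4863,.1845,.053),.069)"
```

```text
falls [149.  191.7] [(np.float64(44.3), np.float64(57.7)), (np.float64(8.6), np.float64(40.8))] rises [(np.float64(181.5), np.float64(41.3))]
150 [(np.int64(233), np.int64(240)), (np.int64(247), np.int64(307)), (np.int64(314), np.int64(321))]
179 [(np.int64(234), np.int64(237)), (np.int64(248), np.int64(306)), (np.int64(318), np.int64(319))]
195 [(np.int64(212), np.int64(343))]
216 [(np.int64(213), np.int64(228)), (np.int64(326), np.int64(341))]
[0.4871 0.1823 0.1651] force [-0.4  0.1 -1.6]
[ 0.24 -0.06 11.21] [-0.001  0.001 -0.   ] [1.000e-03 2.000e-03 3.141e+00] q7 -0.65
```

Call:
{"method": "arm_command", "body": {
  "moves": [
    [0.15, -0.05, 4, 0, 0, 0, 0.5],
    [0.15, -0.05, 8, 0, 0, 0, 0.5],
    [0.15, -0.05, 11, 0, 0, 0, 0.5],
    [0.15, -0.05, 11.4, 0, 0, 0, 0.5],
    [0.15, -0.05, 11.4, 0, 0, 0, 0.5],
    [0.15, -0.05, 11.4, 0, 0, 0, 0.5],
    [0.15, -0.05, 11.4, 0, 0, 0, 0.5]
  ]
}}

```text
clock: 32.33
position: [0.4871, 0.1856, 0.0527]
orientation: [0.682, 0.732, 0.001, 0.001]
contact_force: [-0.4, 0.7, -1.5]
opening: 0.0526
finger_force: 52.9
```

```bash
python3 -c "
from h import *
fit();totool((.4863,.1845,.031),.069)"
```

```text
falls [176.7 191.7] [(np.float64(41.5), np.float64(46.9)), (np.float64(33.9), np.float64(40.7))] rises [(np.float64(182.8), np.float64(40.6))]
178 [(np.int64(202), np.int64(216)), (np.int64(228), np.int64(322)), (np.int64(336), np.int64(349))]
180 [(np.int64(202), np.int64(216)), (np.int64(228), np.int64(322)), (np.int64(336), np.int64(349))]
195 [(np.int64(203), np.int64(349))]
216 [(np.int64(204), np.int64(228)), (np.int64(326), np.int64(347))]
[0.4869 0.1855 0.0525] force [ 1.5 -0.3 -0.9]
[-0.1  -0.07  2.15] [ 0.002 -0.     0.002] [ 0.00e+00  3.00e-03 -3.14e+00] q7 -0.78
```

Call:
{"method": "arm_command", "body": {
  "moves": [
    [-0.14, -0.06, 0, 0, 0, 0, 0.5],
    [-0.14, -0.06, 0, 0, 0, 0, 0.5],
    [-0.14, -0.06, 0.7, 0, 0, 0, 0.5],
    [-0.14, -0.06, 1.4, 0, 0, 0, 0.5],
    [-0.14, -0.06, 2, 0, 0, 0, 0.5],
    [-0.14, -0.06, 2, 0, 0, 0, 0.5],
    [-0.14, -0.06, 2, 0, 0, 0, 0.5]
  ]
}}

```text
clock: 33.25
position: [0.4859, 0.1842, 0.0316]
orientation: [0.682, 0.732, 0.0, -0.0]
contact_force: [0.4, 0.1, -0.9]
opening: 0.0526
finger_force: 52.9
```

```bash
python3 -c "
from h import *
fit();totool((.4863,.1845,.0195),.069)"
```

```text
falls [191.8] [(np.float64(38.6), np.float64(40.8))] rises []
[0.4859 0.1842 0.0318] force [ 0.3 -0.1 -1.4]
[0.03 0.04 1.23] [ 0.    -0.     0.002] [ 0.    0.   -3.14] q7 -0.81
```

Call:
{"method": "arm_command", "body": {
  "moves": [
    [0, 0.03, 0.5, 0, 0, 0, 0.5],
    [0, 0.03, 1, 0, 0, 0, 0.5],
    [0, 0.03, 1.2, 0, 0, 0, 0.5],
    [0, 0.03, 1.2, 0, 0, 0, 0.5],
    [0, 0.03, 1.2, 0, 0, 0, 0.8],
    [0, 0.03, 1.2, 0, 0, 0, 0.8],
    [0, 0.03, 1.2, 0, 0, 0, 0.8],
    [0, 0.03, 0, 0, 0, 0, 0.8],
    [0, 0.03, -4, 0, 0, 0, 0.8],
    [0, 0.03, -10, 0, 0, 0, 0.6],
    [0, 0.03, -16, 0, 0, 0, 0.6],
    [0, 0.03, -20, 0, 0, 0, 0.6],
    [0, 0.03, -20, 0, 0, 0, 0.6],
    [0, 0.03, -20, 0, 0, 0, 0.6]
  ]
}}

```text
clock: 35.05
position: [0.4856, 0.1836, 0.2314]
orientation: [0.682, 0.732, -0.0, 0.0]
contact_force: [0.0, 0.3, -0.2]
opening: 0.0513
finger_force: 0.0
```

Run:
```python
from h import *
t=manip.snapshot('top');q=manip.snapshot('scene');s=manip.snapshot('wrist')
for n,k in(('t',t),('s',q),('w',s)):
    for b,st in blobs(mask(k['frame'],*ORANGE),40):print(n,b.round(0),st,onz(k,b,.050).round(4)[:2])
# post and bar in wrist
f=s['frame'];g=cv2.cvtColor(f,cv2.COLOR_BGR2GRAY);P=proj(s,(.6032,.2782,.0915));print('post px',P)
c,r=P.astype(int);w=g[max(r-40,0):r+40,max(c-40,0):c+40];print(w.shape)
for b,st in blobs((w<25).astype(np.uint8)*255,30): print('dark',b+[max(c-40,0),max(r-40,0)],st)
totool((.6032,.2782,.14),.069+1.73)
```

```text
s [330. 253.] [322 245  18  16  85] [0.4939 0.1517]
w [246. 155.] [243 140   7  29 172] [0.4502 0.2128]
w [312. 156.] [308 141   8  28 162] [0.5178 0.2167]
w [278. 160.] [ 253  144   53   31 1134] [0.4839 0.21  ]
w [279. 212.] [ 254  199   50   27 1040] [0.4881 0.1542]
w [248. 216.] [246 204   5  24 114] [0.4552 0.1478]
w [310. 216.] [307 204   6  24 121] [0.522  0.1519]
post px [421.9360568   96.76389641]
(80, 80)
dark [415.03353659  97.30182927] [ 21  33  27  17 328]
[ 8.6  12.45  9.  ] [-0.002 -0.002 -1.728] [-0.002  0.002  1.414] q7 -0.59
```

Call:
{"method": "arm_command", "body": {
  "moves": [
    [1, 1.5, 1, 0, 0, -0.17, 0.6],
    [2, 3, 2, 0, 0, -0.34, 0.6],
    [3, 4.5, 4, 0, 0, -0.51, 0.6],
    [4, 6, 6, 0, 0, -0.68, 0.6],
    [5, 7.5, 8, 0, 0, -0.85, 0.6],
    [6, 9, 9, 0, 0, -1.02, 0.6],
    [7, 10.5, 9, 0, 0, -1.19, 0.6],
    [8, 11.5, 9, 0, 0, -1.36, 0.6],
    [8.6, 12.4, 9, 0, 0, -1.53, 0.6],
    [8.6, 12.4, 9, 0, 0, -1.73, 0.6],
    [8.6, 12.4, 9, 0, 0, -1.73, 0.6],
    [8.6, 12.4, 9, 0, 0, -1.73, 0.6],
    [8.6, 12.4, 9, 0, 0, -1.73, 0.6]
  ]
}}

```text
clock: 36.83
position: [0.6036, 0.2785, 0.1415]
orientation: [-0.114, 0.993, -0.0, -0.0]
contact_force: [0.1, -0.4, -1.1]
opening: 0.0512
finger_force: 0.0
```

Run:
```python
from h import *
totool((.6032,.2782,.0535),.069+1.73)
s=manip.snapshot('wrist');g=cv2.cvtColor(s['frame'],cv2.COLOR_BGR2GRAY)
k=g[150:300,230:330];print([(b+[230,150],st) for b,st in blobs((k<25).astype(np.uint8)*255,60)],proj(s,(.6032,.2782,.0915)),proj(s,(.6032,.2782,.0615)))
```

```text
[ 0.05 -0.01  8.8 ] [-0. -0.  0.] [ 0.000e+00 -1.000e-03 -3.141e+00] q7 0.8
[(array([276.96986817, 217.32391714]), array([ 36,  52,  22,  31, 531], dtype=int32))] [276.4770385  223.12726376] [276.6175658  210.84520563]
```

Post is centred between the fingers. I'll descend and grip it.

Call:
{"method": "arm_command", "body": {
  "moves": [
    [0, 0, 4, 0, 0, 0, 0.6],
    [0, 0, 7, 0, 0, 0, 0.6],
    [0, 0, 8.6, 0, 0, 0, 0.6],
    [0, 0, 8.6, 0, 0, 0, 0.6],
    [0, 0, 8.6, 0, 0, 0, 0.1],
    [0, 0, 8.6, 0, 0, 0, 0.1],
    [0, 0, 8.6, 0, 0, 0, 0.1],
    [0, 0, 8.6, 0, 0, 0, 0.1],
    [0, 0, 8.6, 0, 0, 0, 0.1]
  ],
  "newtons": 25
}}

```text
clock: 38.0
position: [0.6045, 0.2791, 0.0571]
orientation: [-0.115, 0.993, 0.0, 0.001]
contact_force: [-0.5, -0.9, 5.6]
opening: 0.0149
finger_force: 24.7
```

Call:
{"method": "arm_command", "body": {
  "moves": [
    [0.1, -1.5, 0, 0, 0, 0.12, 0.1],
    [0.36, -2.97, 0, 0, 0, 0.24, 0.1],
    [0.8, -4.4, 0, 0, 0, 0.36, 0.1],
    [1.41, -5.77, 0, 0, 0, 0.48, 0.1],
    [2.18, -7.06, 0, 0, 0, 0.6, 0.1],
    [3.1, -8.24, 0, 0, 0, 0.72, 0.1],
    [4.16, -9.31, 0, 0, 0, 0.84, 0.1],
    [5.33, -10.24, 0, 0, 0, 0.96, 0.1],
    [6.61, -11.02, 0, 0, 0, 1.08, 0.1],
    [7.97, -11.65, 0, 0, 0, 1.2, 0.1],
    [9.4, -12.11, 0, 0, 0, 1.32, 0.1],
    [10.87, -12.39, 0, 0, 0, 1.44, 0.1],
    [12.37, -12.5, 0, 0, 0, 1.56, 0.1],
    [13.61, -12.45, 0, 0, 0, 1.66, 0.1],
    [14.5, -12.3, 0, 0, 0, 1.73, 0.1],
    [14.8, -12.28, 0, 0, 0, 1.75, 0.1],
    [14.8, -12.28, 0, 0, 0, 1.75, 0.1]
  ]
}}

```text
clock: 40.12
position: [0.4906, 0.1228, 0.057]
orientation: [0.69, 0.724, 0.001, 0.003]
contact_force: [5.2, -5.5, 6.4]
opening: 0.0148
finger_force: 25.5
```

Call:
{"method": "arm_command", "body": {
  "moves": [
    [0, -0.2, 0, 0, 0, 0, 0.1],
    [0, -0.3, 0, 0, 0, 0, 0.1],
    [0, -0.3, 0, 0, 0, 0, 0.1]
  ]
}}

```text
clock: 40.5
position: [0.4906, 0.1229, 0.0571]
orientation: [0.69, 0.724, 0.003, 0.004]
contact_force: [13.3, -5.7, -2.1]
opening: 0.0145
finger_force: 24.9
```

Call:
{"method": "arm_command", "body": {
  "moves": [
    [0, 0.15, 0, 0, 0, 0, 0.1],
    [0, 0.15, 0, 0, 0, 0, 0.6],
    [0, 0.15, 0, 0, 0, 0, 0.6],
    [0, 0.15, 0, 0, 0, 0, 0.6],
    [0, 0.15, -3, 0, 0, 0, 0.6],
    [0, 0.15, -8, 0, 0, 0, 0.6],
    [0, 0.15, -8, 0, 0, 0, 0.6]
  ]
}}

```text
clock: 41.38
position: [0.4882, 0.1264, 0.1387]
orientation: [0.689, 0.725, 0.003, 0.002]
contact_force: [-0.0, 0.3, -0.9]
opening: 0.0514
finger_force: 0.0
```

Run:
```python
from h import *
totool((.5005,-.0225,.12),.067)
s=manip.snapshot('wrist');f=s['frame']
g=cv2.cvtColor(f,cv2.COLOR_BGR2GRAY);k=g[130:300,230:330]
print('post',[(b+[230,130],st) for b,st in blobs((k<25).astype(np.uint8)*255,60)],proj(s,C(0,-10,91.5)),proj(s,C(0,-10,61.5)))
```

```text
[-14.93   0.45   1.86] [ 0.006 -0.001 -0.016] [-1.000e-03 -1.000e-02  3.126e+00] q7 -0.58
post [(array([300.85507246, 176.44927536]), array([68, 39,  6, 15, 69], dtype=int32)), (array([255.875 , 176.9875]), array([23, 40,  7, 15, 80], dtype=int32)), (array([236.74747475, 218.12121212]), array([ 3, 74,  8, 30, 99], dtype=int32)), (array([279.43911439, 222.33210332]), array([ 39,  77,  22,  31, 542], dtype=int32))] [280.35118385 229.9187825 ] [279.70310766 216.80184543]
```

Call:
{"method": "arm_command", "body": {
  "moves": [
    [-5, 0.3, 1, 0, 0, -0.016, 0.6],
    [-10, 0.4, 1.8, 0, 0, -0.016, 0.6],
    [-14.9, 0.45, 1.8, 0, 0, -0.016, 0.6],
    [-14.9, 0.45, 1.8, 0, 0, -0.016, 0.6],
    [-14.9, 0.45, 1.8, 0, 0, -0.016, 0.6],
    [-14.9, 0.45, 1.8, 0, 0, -0.016, 0.6]
  ]
}}

```text
clock: 42.18
position: [0.4978, -0.0217, 0.1173]
orientation: [0.682, 0.731, -0.0, -0.001]
contact_force: [-0.4, 0.5, -0.2]
opening: 0.051
finger_force: 0.0
```

```bash
cat >> h.py <<'E'
def red(z):
    s=manip.snapshot('wrist');f=s['frame']
    m=mask(f,(0,90,40),(5,255,255))|mask(f,(170,90,40),(180,255,255))
    for c,q in blobs(m,30): print('red',c.round(1),q,onz(s,c,z).round(4),T(s,c,z))
    return s
E
python3 -c "
from h import *
s=red(.06);totool((.5005,-.0225,.036),.067)
print(proj(s,(.5005,-.0225,.06)))"
```

```text
red [281.3 218.7] [265 202  34  41 677] [ 0.5001 -0.02    0.06  ] [1.6 2.3]
[-0.09  0.25  8.14] [-0.    -0.001  0.003] [ 1.000e-03 -1.000e-03 -3.139e+00] q7 -0.28
[281.58109927 222.10669857]
```

Call:
{"method": "arm_command", "body": {
  "moves": [
    [-0.05, 0.25, 4, 0, 0, 0, 0.6],
    [-0.05, 0.25, 7, 0, 0, 0, 0.6],
    [-0.05, 0.25, 8.2, 0, 0, 0, 0.6],
    [-0.05, 0.25, 8.2, 0, 0, 0, 0.6],
    [-0.05, 0.25, 8.2, 0, 0, 0, 0.1],
    [-0.05, 0.25, 8.2, 0, 0, 0, 0.1],
    [-0.05, 0.25, 8.2, 0, 0, 0, 0.1],
    [-0.05, 0.25, 8.2, 0, 0, 0, 0.1],
    [-0.05, 0.25, 8.2, 0, 0, 0, 0.1]
  ],
  "newtons": 60
}}

```text
clock: 43.35
position: [0.502, -0.0237, 0.0367]
orientation: [0.683, 0.73, 0.001, 0.001]
contact_force: [-0.4, -0.2, 6.8]
opening: 0.0203
finger_force: 58.7
```

Call:
{"method": "arm_command", "body": {
  "moves": [
    [0, 0, -1, 0, 0, 0, 0.1],
    [0, 0, -2, 0, 0, 0, 0.1],
    [0, 0, -3.5, 0, 0, 0, 0.1],
    [0, 0, -5, 0, 0, 0, 0.1],
    [0, 0, -6.5, 0, 0, 0, 0.1],
    [0, 0, -6.5, 0, 0, 0, 0.1],
    [2, 0, -6.5, 0, 0, 0, 0.1],
    [4.1, -0.05, -6.5, 0, 0, 0, 0.1],
    [4.1, -0.05, -6.5, 0, 0, 0, 0.1],
    [4.1, -0.05, -6.5, 0, 0, 0, 0.1]
  ]
}}

```text
clock: 44.6
position: [0.4974, 0.0164, 0.1003]
orientation: [0.683, 0.73, -0.0, -0.0]
contact_force: [-0.9, 0.0, -0.8]
opening: 0.0197
finger_force: 58.6
```

Run:
```python
from h import *
z=manip.get_obs()['position'][2]
s=red(z+.025);totool((.4977,.0184,.1009),.067)
g=cv2.cvtColor(s['frame'],cv2.COLOR_BGR2GRAY)
for zz in(.0615,): p=proj(s,(.4977,.0184,zz));print('hole expected',p)
c,r=p.round().astype(int);np.set_printoptions(linewidth=200)
print(r-14,c-20);print(g[r-14:r+10:2,c-20:c+21:2])
```

```text
red [277.1 267.5] [ 253  237   50   73 1971] [0.4966 0.0205 0.1253] [ 4.4 -0.6]
[ 0.22  0.04 -0.05] [-0.001  0.001 -0.001] [1.00e-03 1.00e-03 3.14e+00] q7 -0.38
hole expected [278.63170341 226.50047391]
213 259
[[65 61 62 60 59 64 62 62 51 50 51 51 61 56 63 58 64 62 59 66 67]
 [64 67 66 62 59 65 53 51 47 53 44 49 53 60 62 59 61 66 62 63 65]
 [65 64 62 62 61 58 57 58 58 65 62 61 61 58 49 59 63 63 59 64 67]
 [61 62 62 64 55 59 66 65 65 66 66 65 62 63 65 59 61 67 59 66 65]
 [61 63 62 58 59 65 69 67 67 66 62 64 65 64 65 55 60 63 60 64 67]
 [65 60 64 59 60 62 65 64 65 65 65 60 63 66 64 58 54 60 65 62 62]
 [63 61 58 60 54 66 65 62 59 57 60 66 64 65 62 55 65 62 61 64 71]
 [61 62 64 63 55 59 59 60 52 56 54 58 58 63 66 60 63 62 61 66 62]
 [56 66 57 62 60 55 50 57 61 55 59 55 55 63 57 61 64 63 63 64 70]
 [61 62 63 54 56 54 54 50 56 56 58 56 61 57 60 61 61 64 59 64 71]
 [61 62 61 65 57 52 55 55 49 50 49 53 60 52 60 61 64 64 65 67 69]
 [60 66 61 62 55 52 46 52 50 54 53 50 52 49 59 59 61 62 61 60 70]]
```

Call:
{"method": "arm_command", "body": {
  "moves": [
    [0.07, 0.04, 0.4, 0, 0, 0, 0.1],
    [0.07, 0.04, 0.8, 0, 0, 0, 0.1],
    [0.07, 0.04, 1.2, 0, 0, 0, 0.1],
    [0.07, 0.04, 1.6, 0, 0, 0, 0.1],
    [0.07, 0.04, 1.6, 0, 0, 0, 0.1]
  ]
}}

```text
clock: 45.28
position: [0.4976, 0.0179, 0.0843]
orientation: [0.683, 0.73, -0.0, -0.0]
contact_force: [0.1, -0.4, -0.4]
opening: 0.0199
finger_force: 58.6
```

Call:
{"method": "arm_command", "body": {
  "moves": [
    [-0.05, 0, 0.3, 0, 0, 0, 0.1],
    [-0.05, 0, 0.6, 0, 0, 0, 0.1],
    [-0.05, 0, 0.9, 0, 0, 0, 0.1],
    [-0.05, 0, 0.9, 0, 0, 0, 0.1]
  ]
}}

```text
clock: 45.78
position: [0.4977, 0.0174, 0.0754]
orientation: [0.683, 0.73, -0.0, -0.0]
contact_force: [0.9, 0.0, -0.1]
opening: 0.02
finger_force: 58.6
```

Call:
{"method": "arm_command", "body": {
  "moves": [
    [0, 0, 0.5, 0, 0, 0, 0.1],
    [0, 0, 1, 0, 0, 0, 0.1],
    [0, 0, 1.4, 0, 0, 0, 0.1],
    [0, 0, 1.8, 0, 0, 0, 0.1],
    [0, 0, 2.1, 0, 0, 0, 0.1],
    [0, 0, 2.1, 0, 0, 0, 0.1]
  ]
}}

```text
clock: 46.52
position: [0.498, 0.0173, 0.054]
orientation: [0.683, 0.73, 0.0, -0.0]
contact_force: [2.9, 0.6, -7.5]
opening: 0.0201
finger_force: 58.9
```

Call:
{"method": "arm_command", "body": {
  "moves": [
    [0, 0, 0.2, 0, 0, 0, 0.1],
    [0, 0, 0.4, 0, 0, 0, 0.1],
    [0, 0, 0.6, 0, 0, 0, 0.1],
    [0, 0, 0.6, 0, 0, 0, 0.1]
  ]
}}

```text
clock: 47.02
position: [0.4993, 0.0174, 0.0517]
orientation: [0.683, 0.73, 0.0, 0.002]
contact_force: [-6.2, -1.7, 26.8]
opening: 0.02
finger_force: 62.9
```

Call:
{"method": "arm_command", "body": {
  "moves": [
    [0, 0, 0, 0, 0, 0, 0.1],
    [0, 0, 0, 0, 0, 0, 0.6],
    [0, 0, 0, 0, 0, 0, 0.6],
    [0, 0, 0, 0, 0, 0, 0.6],
    [0, 0, -3, 0, 0, 0, 0.6],
    [0, 0, -8, 0, 0, 0, 0.6],
    [0, 0, -14, 0, 0, 0, 0.6],
    [-5, -3, -20, 0, 0, 0, 0.6],
    [-10, -3, -20, 0, 0, 0, 0.6],
    [-16, -3, -20, 0, 0, 0, 0.6],
    [-22, -3, -20, 0, 0, 0, 0.6],
    [-22, -3, -20, 0, 0, 0, 0.6],
    [-22, -3, -20, 0, 0, 0, 0.6]
  ]
}}

```text
clock: 48.65
position: [0.4824, -0.2033, 0.2482]
orientation: [0.683, 0.73, 0.0, -0.001]
contact_force: [-0.7, -0.0, -0.1]
opening: 0.0511
finger_force: 0.0
```

Run:
```python
from h import *
ims={n:manip.snapshot(n) for n in('scene','top')}
for n,s in ims.items():
    f=s['frame'];m=mask(f,(0,90,40),(5,255,255))|mask(f,(170,90,40),(180,255,255));f0=cv2.imread(f'pics/{n}0.png')
    m0=mask(f0,(0,90,40),(5,255,255))|mask(f0,(170,90,40),(180,255,255))
    print(n,'now',[(c.round(1),q) for c,q in blobs(m,8)],'start',[(c.round(1),q) for c,q in blobs(m0,8)])
    print([(b.round(0),q) for b,q in blobs(mask(f,*ORANGE),20)])
    d=(cv2.GaussianBlur(cv2.absdiff(f,f0),(3,3),0).max(2)>30).astype(np.uint8)*255
    print('changed',[(b.round(0),q) for b,q in blobs(d,25)])
```

```text
scene now [(array([293.1, 219. ]), array([290, 215,   7,   9,  41], dtype=int32))] start [(array([293.2, 218.7]), array([290, 214,   7,  10,  47], dtype=int32))]
[(array([327., 257.]), array([322, 254,  10,   7,  31], dtype=int32)), (array([344., 270.]), array([340, 266,  10,   8,  35], dtype=int32))]
changed [(array([229.,   9.]), array([221,   0,  25,  16,  91], dtype=int32)), (array([243.,   4.]), array([239,   0,  11,  11,  80], dtype=int32)), (array([392.,  17.]), array([385,   0,  15,  45, 292], dtype=int32)), (array([212.,  21.]), array([210,  13,   5,  15,  44], dtype=int32)), (array([427.,  36.]), array([412,  27,  25,  18, 100], dtype=int32)), (array([229.,  34.]), array([225,  29,   9,  12,  72], dtype=int32)), (array([425.,  44.]), array([415,  41,  18,   7,  33], dtype=int32)), (array([237.,  84.]), array([ 213,   52,   49,   71, 1934], dtype=int32)), (array([445.,  62.]), array([443,  52,   6,  18,  70], dtype=int32)), (array([409.,  74.]), array([404,  67,  14,  19,  28], dtype=int32)), (array([240., 106.]), array([235,  99,  11,  15, 103], dtype=int32)), (array([314.,
[... 3136 characters left out ...]
32)), (array([102.,  71.]), array([99, 66,  9, 11, 48], dtype=int32)), (array([549.,  89.]), array([544,  82,  14,  12,  51], dtype=int32)), (array([553., 103.]), array([551,  97,   6,  13,  31], dtype=int32)), (array([106., 157.]), array([102, 152,   9,  12,  64], dtype=int32)), (array([203., 233.]), array([186, 225,  35,  15, 285], dtype=int32)), (array([109., 400.]), array([105, 393,  10,  16,  93], dtype=int32)), (array([297., 394.]), array([293, 393,  10,   4,  25], dtype=int32)), (array([287., 414.]), array([284, 409,   6,  11,  40], dtype=int32)), (array([300., 414.]), array([297, 410,   7,  10,  33], dtype=int32)), (array([292., 416.]), array([289, 413,   8,   7,  37], dtype=int32))]
```

```bash
python3 -c "
from rig import manip
print(manip.close_job())"
```

```text
the job is handed in; nothing more can be done
None
```

The job is handed in: both orange packs (no blue ones were there) are stacked flat in the orange bay, the bar is on its stop, the pin is pushed home in the lock hole, and the jug, pail and tape roll show no sign of having moved in the last camera check; the hand-in returned no verdict.

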